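# Hang the spoon bin back on the dish drainer

### The job

The small wooden spoon bin has been knocked over onto its front. Stand it upright on the table and let go of it; then take it again by its sides, tilt its strap hook into the gap under the top slat of the drainer's end, above the little drip dish, and swing it down until the bin hangs upright with its back flush against the slats, and let go. Leave the tumbler, pot and molinillo where they are.

Things in the scene. Friction and masses are not known exactly. Their poses are not given: they have to be found in the camera images.
- bin_center (a point): Centre of the loose brown wooden spoon bin, an open box 50 mm deep (x), 50 wide (y), 100 tall (z), walls 4, about 160 g. Own axes: +x its back, +z its open mouth; bottom at z = -50 mm. It starts lying on its front (-x face down, back up), its bottom pointing towards the robot's side (-x) within 0.65 rad.
- hook_tip (a point): Top of the lip of the bin's steel strap hook (4 mm thick, 30 wide, centred in y), at x = +40, z = +72 mm from the bin's centre in the bin's axes. The hook leaves the top edge of the back (x = +25, z = +50), runs 4 mm straight back, upper face level with the rim, underside at z = +46, then turns up as the lip, leaning 20 degrees backwards; rearmost point x = +42.
- drainer: Fixed bamboo dish drainer, 320 mm wide (y), 245 deep (x), with two clay plates upright in it (tops at 198 mm). Origin: at table level, middle of the front face of its upright slatted end, which faces the robot. +x points into the drainer, +y along the slats, +z up. Four level slats, 8 mm thick (x = 0 to 8), full width, at heights 10-34, 50-78, 96-120 and 142-170 mm.
- gap (a point): Middle of the 22 mm gap between the slats (heights 120 to 142 mm) on their front face, axes as the drainer. Free for 30 mm behind, save posts beyond |y| = 140 mm. The hook, 26 mm tall, does not pass level: with the bin's bottom swung 25 degrees out it slides in and up at 45 degrees. Hung: bin's +x is drainer's +x, centre at drainer x = -25, z = 74 mm; play of a few mm, tilt up to 3 degrees.
- dish_center (a point): Middle of the underside of a round clay drip dish, 84 mm across, 12 high, fixed on the table in front of the slatted end, its middle 30 mm in front of the slats' front face and 75 mm left or right of the drainer's middle. The bin is to hang above it, centred sideways within about 20 mm.
- tray_center (a point): Centre of the fixed wooden soap tray (80 mm wide, 50 mm deep, 34 mm tall, soap standing 2 mm out) that already hangs at the other place on the drainer, 75 mm the other side of its middle; its centre is 107 mm above the table.
- tumbler_center (a point): Centre (half-way up) of a loose plastic tumbler, upright, 74 mm across at the rim, 100 mm tall. Not to be moved.
- pot_center (a point): Centre (half-way up) of a loose glazed chocolate pot without handle, upright, 104 mm across at the belly, 116 mm tall. Not to be moved.
- molinillo: Loose wooden chocolate whisk 285 mm long lying on the table along its own x, its head (48 mm thick) at +x; origin at table level under its middle. Not to be moved.
Things that resemble listed ones, but are neither listed nor needed, are in the scene too. Of the things shaped like the part that bears dish_center, the terracotta one is meant.

How it is judged:
On the way:
1. the bin stands upright on the table by itself, let go (angle between bin_center's own z axis and vertical below 0.1 rad and height (world z) of bin_center between 0.045 and 0.056 m and contact force between the fingers and bin below 0.1 N and linear speed of bin below 0.03 m/s), for 0.2 s.
At the end, for the whole second after the job is handed in: The bin hangs by its hook under the drainer's top slat, let go and at rest: upright within 5 degrees, square to the slats within 7, its centre 18 to 34 mm in front of them, 67 to 81 mm above the table and within 25 mm sideways and in depth of the drip dish's middle (x of bin_center in the frame of drainer between -0.034 and -0.018 m and z of bin_center in the frame of drainer between 0.067 and 0.081 m and horizontal distance between bin_center and dish_center below 0.025 m and angle between bin_center's own z axis and vertical below 0.09 rad and angle between the x axis of bin_center and the x axis of drainer, either way round below 0.12 rad and linear speed of bin below 0.02 m/s and contact force between the fingers and bin below 0.1 N); the robot touches nothing.
It fails at once if the tumbler is moved more than 30 mm or tipped (distance of tumbler_center from where it was at the start of the episode above 0.03 m or angle between tumbler_center's own z axis and vertical above 0.3 rad).
It fails at once if the pot is moved more than 30 mm or tipped (distance of pot_center from where it was at the start of the episode above 0.03 m or angle between pot_center's own z axis and vertical above 0.3 rad).
It fails at once if the molinillo is moved more than 30 mm (distance of molinillo from where it was at the start of the episode above 0.03 m).
It also fails if it takes over 72 s, if anything falls off the work surface, if the arm or the gripper's body presses on something with over 40 N, if the wrist force passes 120 N, or if a joint passes its speed limit or range.

### The arm

A 7-joint arm with a two-finger parallel gripper is mounted at the origin on the work surface. World frame = base frame: x ahead of the robot, y to its left, z up, the work surface at z = 0. Lengths are in m, angles in rad, forces in N, time in s.
With the tool pointing down it reaches from about 0.425 to 0.8 m from the base axis. Payload 8.3 kg.
Tool frame: the origin (TCP) lies on the mounting face of the last link; the fingertips stand 173 mm ahead of it and the grasp point (between the pads) lies 155 mm ahead of it (grip_point_offset is the distance from the TCP to the grasp point, in m); z points along the fingers, y is the direction in which the jaws open and shut (so a half turn about z gives the same grasp; the last joint's range is limited). The gripper opens to 85 mm and grips with 20 to 120 N. Pads are 22 mm wide; open, the fingers measure 114 mm over their backs; the gripper's body (76 mm by 85 mm) begins 54 mm behind the grasp point. The pads swing forward as they close: fully open they stand 13 mm farther back than shut.
Start: joints at [1.081, 0.383, 0.016, 1.37, -0.006, 1.388, -0.046], TCP at [0.259, -0.569, 0.405] pointing down, gripper open.
Joint ranges: [-2.95, 2.95], [-0.25, 2.06], [-1.52, 1.56], [0.18, 2.33], [-1.44, 4.58], [0.02, 2.06], [-3.01, 3.01]. Speed limits (rad/s): [2.39, 2.39, 3.01, 3.01, 3.14, 3.14, 3.14].

### API

Orientations are given as a 3x3 rotation matrix whose columns are the frame's x, y, z axes.
In Python, from station import get_state, get_image, close_job, trace, pinpoint, grip_point_offset gives the robot as it stands.
- The arm moves only by the tool carry_out, never from a script. Its argument "deltas" is a list of rows, each a list of 3 entries, a list of its own where there are three numbers: the closure, from -1 (fully open) to 1 (shut), then the shift along the tool's x, y, z scaled (see below), then the turn about the tool's z scaled (see below). In form: [[hand, [tx, ty, tz], yaw], ...]. A call has 1 to 8 rows; each row shifts and turns the commanded pose from where the row before left it, along the tool's axes as they then stand; what a row does not reach is not made up. The controller multiplies each number of a shift by 100 mm and each number of a turn by 360 degrees. A row lasts 1/8 s, in which the tool goes at most 62.5 mm and 10.7 degrees, less where a joint would pass 70% of its speed; a pose out of reach is approached as far as the arm can. A call with a number of a shift or a turn outside -1 to 1 is refused whole. A call with a gripper value outside its range is refused whole. The fingers move at their own pace and stop on an object; "grip_force" is the grip in N (left out, the last holds). Time passes only in rows, so rows that do not move let the fingers close. It gives the time, the measured TCP pose, the force and the opening at its end, in the units of the state.
- get_state(): the state, without advancing time (a new reading comes with each control period).
- get_image(name): name is "side" or "top" or "wrist"; returns a dict with "color" (420x560x3 uint8, red, green, blue), "camera_matrix" (3x3 intrinsics, pixels), "view" (4x4, takes a point from world to camera coordinates); the wrist camera has in their place "T_tool_cam" (4x4, takes a point from camera to tool coordinates, whose origin is the TCP and whose axes are the flange's). Camera axes: x right, y down, z forward; pixel columns grow to the right and rows downward; lengths in m; the calibration is good to about 2 mm. The wrist camera is an equidistant fisheye: a pixel r from the principal point sees the ray r / f radians off the axis. A picture is of the moment at which its call begins: read the wrist's pose just before it. There is no depth.
- close_job(): hands the job in, once; it reports no verdict.
Trained networks look in the newest picture that a camera, given by its name, has taken for a name from the list of things; names that differ only in an ending like _2 or _b are one class to them, and where a whole thing is asked for, a point or a joint stands for the part that bears it (a point fixed in the world has none). Each returns a list of dicts, best first, with "confidence" (0 to 1); they miss things now and then, are a little off and sometimes report something else, mostly with a low value. They report only what shows in the picture. A call takes as long as a camera call. They do not tell look-alikes from the thing itself.
- trace(camera, query): "mask" (420x560 bool, what is visible of it) and "centre" ([row, column] in pixels, amid what is visible of it).
- pinpoint(camera, query): "centre" ([row, column] in pixels: a listed point, or the origin of a listed thing).
The state is a dict: "t": time; "joints": joint angles; "joint_vel": joint speeds; "joint_efforts": joint torques, N m; "position": TCP position; "orientation": TCP orientation; "wrist_force": force on the tool from outside, world axes, zero at the start; "ft_torque": the same for the moment, N m; "finger_gap": finger opening in m.
Only numpy, scipy, OpenCV 4.12 (cv2) and the standard library are available. Lean on these libraries where they do the work, as an engineer would, in place of code of your own. Each camera call takes 0.05 s, during which the arm holds its last target.

## Working session

There is one attempt and no reset: what is moved stays moved. The work goes in short steps, Python scripts to look and compute and a tool call to move; the robot and the scene stay as the last step left them, time stands still between calls to the robot, and variables do not carry over. Pictures are saved under pics/ and viewed, and the job is handed in when it is done.

Besides the shell and the picture viewer there is one more tool, called after "Emit:" in YAML: its name, and indented under it one key for each argument. carry_out: Moves the arm, as the interface text tells. Shifts and turns lie within -1 to 1; 1 stands for 100 mm of shift or 360 degrees of turn. Its arguments: {"type":"object","properties":{"deltas":{"type":"array","items":{"type":"array"}},"grip_force":{"type":"number"}},"required":["deltas"]}

```bash
ls; mkdir -p pics; python3 - <<'E'
from station import *
import cv2
print(get_state()); print(grip_point_offset)
for n in ["side","top","wrist"]:
    d=get_image(n); cv2.imwrite(f"pics/{n}0.png",d["color"][:,:,::-1])
    print(n,{k:v.round(4).tolist() for k,v in d.items() if k!="color"})
E
```

```text
pics
{'t': 0.0, 'joints': array([ 1.08111872,  0.38428393,  0.01642232,  1.37115052, -0.00630121,
        1.38819629, -0.04650109]), 'joint_vel': array([ 1.20704760e-04,  1.95703625e-03,  1.57308956e-03,  7.45091268e-04,
        9.36332825e-06, -1.64412939e-03, -9.90878968e-04]), 'joint_efforts': array([ 9.90346007e-05, -6.27593279e+01,  8.44104923e-01, -3.71817541e+01,
        1.64021290e-02,  1.43352320e-02,  2.34645353e-05]), 'position': array([ 0.25866387, -0.56879168,  0.40365202]), 'orientation': array([[ 9.10297033e-01,  4.13954769e-01, -8.72433251e-04],
       [ 4.13955684e-01, -9.10295282e-01,  1.78638282e-03],
       [-5.46901860e-05, -1.98728768e-03, -9.99998024e-01]]), 'wrist_force': array([ 0.21513579, -0.12137328, -0.1990893 ]), 'ft_torque': array([-0.03676839, -0.03372742,  0.01076655]), 'finger_gap': 0.08537043103086422}
0.1547
side {'camera_matrix': [[534.212, 0.0, 268.0075], [0.0, 534.212, 209.6819], [0.0, 0.0, 1.0]], 'view': [[-0.8699, -0.4928, -0.0208, 0.5178], [-0.2665, 0.5051, -0.8209, 0.2503], [0.4151, -0.7086, -0.5707, 1.4795], [0.0, 0.0, 0.0, 1.0]]}
top {'camera_matrix': [[512.6545, 0.0, 270.1647], [0.0, 512.6545, 212.8136], [0.0, 0.0, 1.0]], 'view': [[0.0092, -0.9999, 0.0135, 0.0096], [-0.9881, -0.0112, -0.1535, 0.6134], [0.1536, -0.012, -0.9881, 1.3978], [0.0, 0.0, 0.0, 1.0]]}
wrist {'camera_matrix': [[325.1923, 0.0, 273.9684], [0.0, 325.1923, 208.857], [0.0, 0.0, 1.0]], 'T_tool_cam': [[-0.0001, -0.9573, -0.2892, 0.0732], [1.0, -0.0003, 0.0005, -0.0007], [-0.0006, -0.2892, 0.9573, 0.0316], [0.0, 0.0, 0.0, 1.0]]}
```

View pics/side0.png

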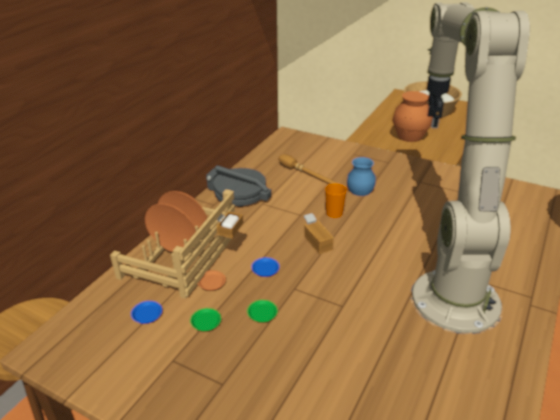

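View pics/top0.png

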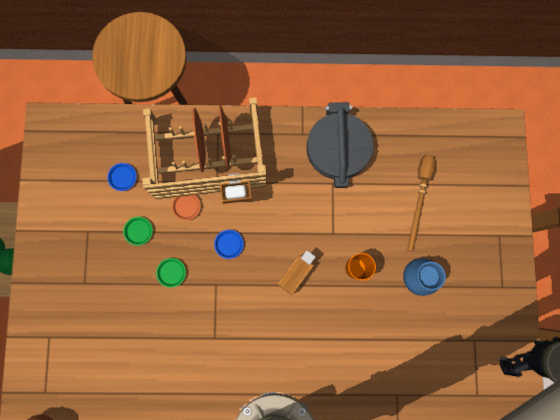

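View pics/wrist0.png

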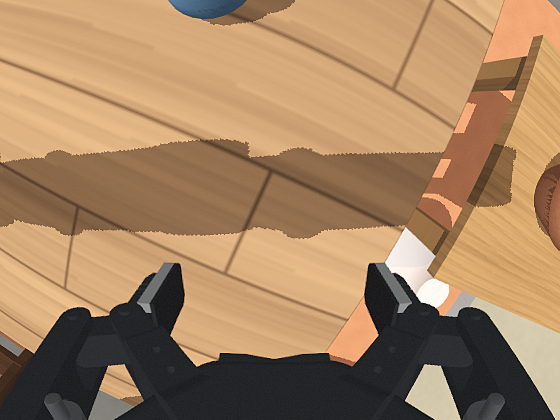

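The side view shows the bin at about (318,233) with its hook towards (310,218), and the tumbler at (335,200). In the top view the bin is at (297,272), the hook at (309,257), the terracotta dish at (187,207), the tray at (235,190) and the slats from (150,190) to (265,180). Next I'll measure them.

```bash
cat > h.py <<'E'
from station import *
import numpy as np, cv2
def ray(d,rc):
    K=d["camera_matrix"];V=d["view"]
    p=np.linalg.inv(K)@np.array([rc[1],rc[0],1.0])
    R=V[:3,:3];o=-R.T@V[:3,3]
    v=R.T@p
    return o,v/np.linalg.norm(v)
def onplane(d,rc,z):
    o,v=ray(d,rc); return o+v*(z-o[2])/v[2]
def tri(rs):
    A=np.zeros((3,3));b=np.zeros(3)
    for o,v in rs:
        M=np.eye(3)-np.outer(v,v);A+=M;b+=M@o
    x=np.linalg.solve(A,b)
    return x,[np.linalg.norm((np.eye(3)-np.outer(v,v))@(x-o)) for o,v in rs]
def proj(d,p):
    V=d["view"];q=V[:3,:3]@np.asarray(p)+V[:3,3];u=d["camera_matrix"]@q
    return u[1]/u[2],u[0]/u[2]
def save(name,f,crop=None,s=1):
    d=get_image(name);im=d["color"][:,:,::-1]
    if crop: r0,r1,c0,c1=crop; im=im[r0:r1,c0:c1]
    im=cv2.resize(im,None,fx=s,fy=s,interpolation=cv2.INTER_CUBIC)
    cv2.imwrite("pics/"+f,im);return d
E
python3 - <<'E'
from h import *
np.set_printoptions(precision=4,suppress=True)
D={n:get_image(n) for n in ["side","top"]}
for q in ["bin_center","hook_tip","drainer","gap","dish_center","tray_center","tumbler_center","pot_center","molinillo"]:
    R=[]
    for n in D:
        r=pinpoint(n,q)
        print(q,n,[(np.round(x["centre"],1).tolist(),round(x["confidence"],2)) for x in r[:5]])
        if r: R.append(ray(D[n],r[0]["centre"]))
    if len(R)==2: print("   ",*tri(R))
im=D["top"]["color"][:,:,::-1]
cv2.imwrite("pics/t1.png",cv2.resize(im[90:310,110:310],None,fx=3,fy=2.7,interpolation=cv2.INTER_CUBIC))
cv2.imwrite("pics/t2.png",cv2.resize(im[230:310,250:390],None,fx=5,fy=5,interpolation=cv2.INTER_CUBIC))
im=D["side"]["color"][:,:,::-1]
cv2.imwrite("pics/s1.png",cv2.resize(im[160:340,90:360],None,fx=2.9,fy=2.9,interpolation=cv2.INTER_CUBIC))
E
```

```text
bin_center side [([238.2, 317.3], 0.69)]
bin_center top [([276.6, 294.7], 0.62)]
    [ 0.4406 -0.0535  0.0188] [np.float64(0.004609113058520953), np.float64(0.004609113058521128)]
hook_tip side [([213.2, 307.3], 0.88)]
hook_tip top []
drainer side [([261.2, 213.4], 0.71)]
drainer top [([191.3, 208.6], 0.72)]
    [0.6775 0.1935 0.0147] [np.float64(0.0021243879078662363), np.float64(0.002124387907866151)]
gap side [([227.6, 209.7], 0.58)]
gap top [([182.9, 207.2], 0.73)]
    [0.6797 0.1862 0.135 ] [np.float64(0.0014081803146659632), np.float64(0.0014081803146661729)]
dish_center side [([279.3, 209.8], 0.94), ([315.7, 260.6], 0.9), ([322.9, 209.1], 0.71), ([268.1, 263.6], 0.69), ([313.1, 143.7], 0.59)]
dish_center top [([267.3, 170.1], 0.94), ([230.4, 138.0], 0.85), ([243.5, 229.4], 0.81), ([176.0, 120.3], 0.64), ([204.6, 187.2], 0.56)]
    [0.5117 0.3174 0.1062] [np.float64(0.06702902629013052), np.float64(0.06702902629013051)]
tray_center side [([221.4, 231.2], 0.89), ([177.5, 306.8], 0.24)]
tray_center top [([189.7, 232.5], 0.59)]
    [0.659  0.1164 0.1209] [np.float64(0.005061572960048664), np.float64(0.005061572960048779)]
tumbler_center side [([202.3, 336.9], 0.92), ([279.7, 210.6], 0.2)]
tumbler_center top [([269.4, 357.2], 0.89)]
    [ 0.4564 -0.2276  0.0471] [np.float64(0.0006256018268096681), np.float64(0.0006256018268095103)]
pot_center side [([175.6, 361.2], 0.7)]
pot_center top [([276.6, 424.8], 0.71)]
    [ 0.4399 -0.411   0.0585] [np.float64(0.0014769718692102384), np.float64(0.0014769718692101527)]
molinillo side [([178.9, 305.9], 0.69)]
molinillo top [([203.2, 415.9], 0.55)]
    [ 0.6606 -0.4171 -0.0217] [np.float64(0.0029338927144712994), np.float64(0.0029338927144709854)]
```

View pics/t1.png

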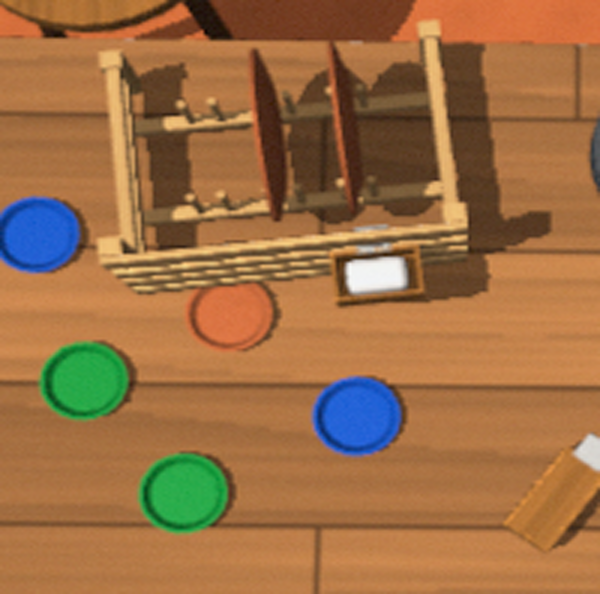

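View pics/t2.png

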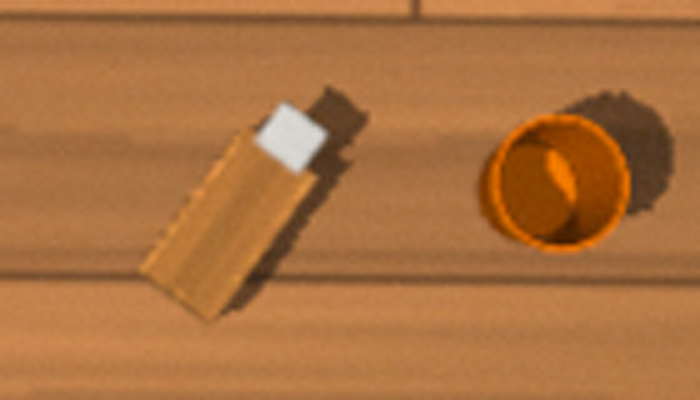

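View pics/s1.png

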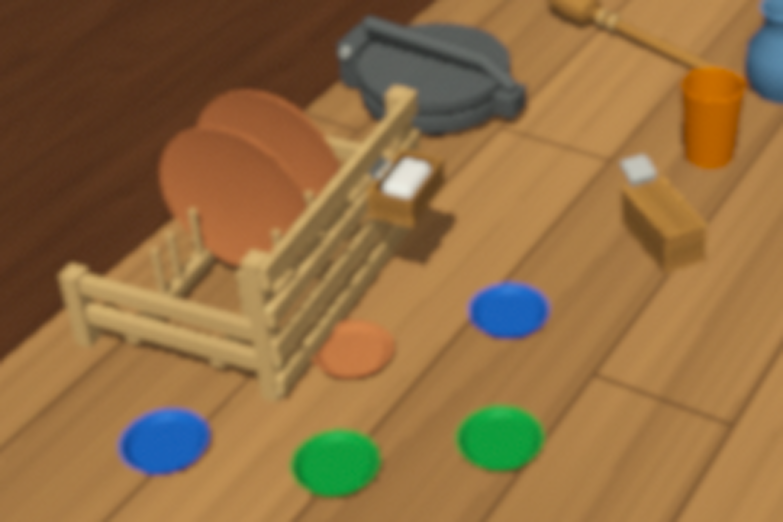

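```bash
python3 - <<'E'
from h import *
np.set_printoptions(precision=4,suppress=True)
T=get_image("top");S=get_image("side")
P=[onplane(T,(230+r/5,250+c/5),0.05)[:2] for c,r in [(140,270),(212,320),(315,175),(250,130)]]
P=np.array(P);print(P, P.mean(0))
zdir=(P[3]-P[0]+P[2]-P[1])/2; lat=(P[1]-P[0]+P[2]-P[3])/2
print("len",np.linalg.norm(zdir),np.degrees(np.arctan2(*zdir[::-1])),"wid",np.linalg.norm(lat),np.degrees(np.arctan2(*lat[::-1])))
# hook
m=[onplane(T,(230+r/5,250+c/5),0.06)[:2] for c,r in [(285,102),(328,135)]];print("hook tip",np.mean(m,0))
for n,D in (("top",T),("side",S)):
    hsv=cv2.cvtColor(D["color"],cv2.COLOR_RGB2HSV)
    for r in trace(n,"dish_center"):
        mm=r["mask"]; print(n,r["centre"],r["confidence"],mm.sum(),np.median(D["color"][mm],axis=0))
        ys,xs=np.nonzero(mm); 
        print("   ",onplane(D,(ys.mean(),xs.mean()),0.010))
r=trace("top","drainer");print(len(r))
m=r[0]["mask"]; im=T["color"].copy(); im[m]=im[m]//2+np.array([0,127,0],np.uint8)
cv2.imwrite("pics/dm.png",im[90:310,110:310,::-1])
im=cv2.resize(T["color"][160:215,135:280],None,fx=5.5,fy=5.5,interpolation=cv2.INTER_CUBIC);cv2.imwrite("pics/slat.png",im[:,:,::-1])
im=cv2.resize(S["color"][190:300,170:250],None,fx=5.4,fy=5.4,interpolation=cv2.INTER_CUBIC);cv2.imwrite("pics/slats.png",im[:,:,::-1])
E
```

```text
[[ 0.4147 -0.0075]
 [ 0.3879 -0.0472]
 [ 0.4678 -0.1042]
 [ 0.4924 -0.0681]] [ 0.4407 -0.0568]
len 0.09832065993329413 -36.72474101168275 wid 0.0458118159810665 -124.13003778916634
hook tip [ 0.4983 -0.0986]
top [242.0, 231.2] 0.96 673 [ 33.  96. 211.]
    [0.5291 0.1339 0.01  ]
top [173.6, 119.5] 0.88 593 [ 31.  94. 209.]
    [0.7221 0.4487 0.01  ]
top [231.0, 137.7] 0.82 656 [ 36. 165.  69.]
    [0.5634 0.3943 0.01  ]
top [206.1, 185.5] 0.75 578 [213. 113.  64.]
    [0.6354 0.258  0.01  ]
top [270.2, 168.8] 0.71 629 [ 40. 170.  74.]
    [0.4452 0.2951 0.01  ]
side [311.0, 142.6] 0.89 589 [ 27.  97. 185.]
    [0.7198 0.4508 0.01  ]
side [314.9, 209.3] 0.64 552 [ 17. 157.  60.]
    [0.5626 0.3939 0.01  ]
side [278.5, 211.4] 0.59 445 [195. 122.  68.]
    [0.6335 0.2598 0.01  ]
side [309.7, 261.6] 0.56 553 [ 17. 157.  60.]
    [0.4452 0.2942 0.01  ]
1
```

View pics/slat.png

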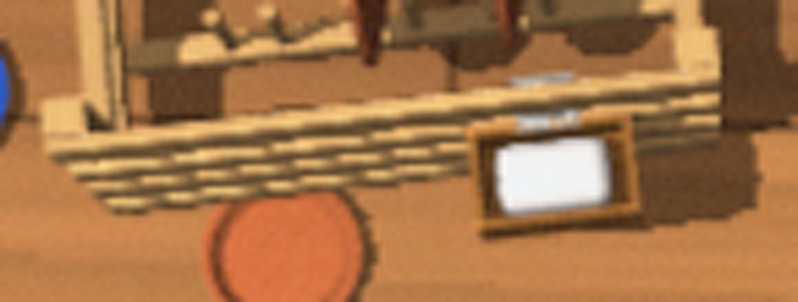

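View pics/slats.png

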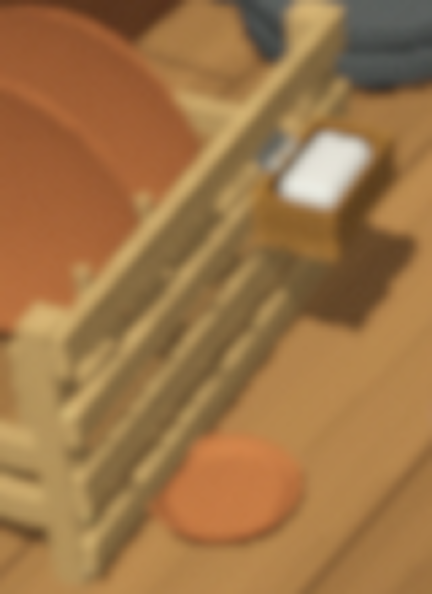

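```bash
cat > fit.py <<'E'
from h import *
np.set_printoptions(precision=4,suppress=True)
T=get_image("top");S=get_image("side")
a=onplane(T,(160+150/5.5,135+62/5.5),0.17)[:2];b=onplane(T,(160+90/5.5,135+718/5.5),0.17)[:2]
print(a,b,np.linalg.norm(a-b),(a+b)/2)
ey=(a-b)/np.linalg.norm(a-b);th=np.arctan2(-ey[0],ey[1]);print("yaw",np.degrees(th))
dish=np.array([.6345,.259])
for th in [th]:
    ex=np.array([np.cos(th),np.sin(th)]);ey=np.array([-np.sin(th),np.cos(th)])
    O=dish+.030*ex-.075*ey;print("O from dish",O)
def draw(O,th,tag):
    ex=np.array([np.cos(th),np.sin(th),0]);ey=np.array([-np.sin(th),np.cos(th),0]);o=np.array([*O,0])
    for n,D,(r0,r1,c0,c1),s in (("t",T,(160,215,135,280),5.5),("s",S,(180,300,160,250),5)):
        im=cv2.resize(D["color"][r0:r1,c0:c1],None,fx=s,fy=s,interpolation=cv2.INTER_CUBIC)[:,:,::-1].copy()
        for z in (.010,.034,.050,.078,.096,.120,.142,.170):
            p=[proj(D,o+ey*y+[0,0,z]) for y in(-.16,.16)]
            q=[(int((c-c0+.5)*s),int((r-r0+.5)*s)) for r,c in p]
            cv2.line(im,q[0],q[1],(255,0,255) if z==.17 else (255,255,0),1)
        cv2.imwrite(f"pics/fit_{tag}{n}.png",im)
if __name__=="__main__": draw((O+(a+b)/2)/2,th,"a")
E
python3 fit.py
```

```text
[0.6575 0.3386] [0.6902 0.0303] 0.3100686594019567 [0.6738 0.1845]
yaw 6.0506955635920905
O from dish [0.6722 0.1876]
```

```bash
sleep 1
```

```text
(no output)
```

View pics/fit_at.png

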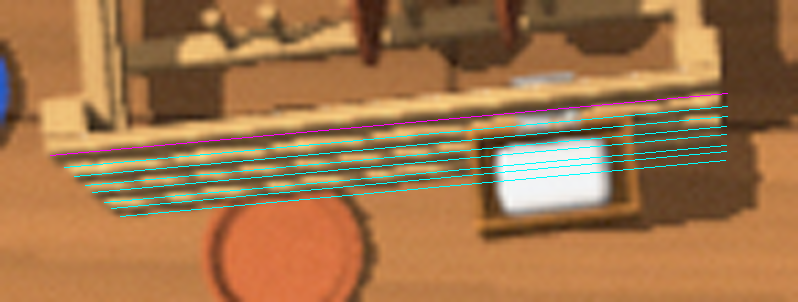

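View pics/fit_as.png

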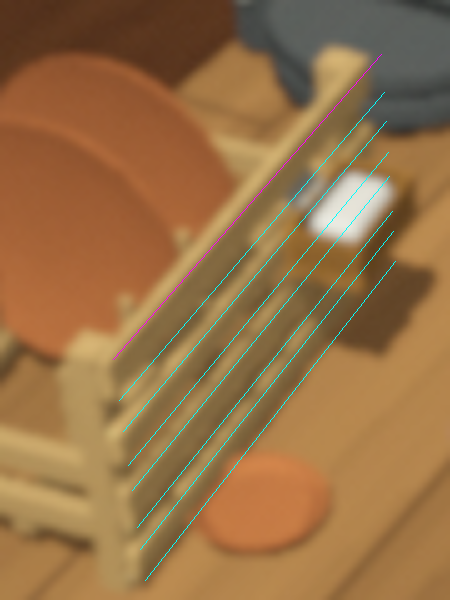

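The dish is at about (0.6345, 0.259). The drainer's yaw is about 6° and its origin is near (0.673, 0.187). The bin's centre is at (0.441, -0.057), with its mouth pointing at -36°. I'll move over the bin next.

Emit:
carry_out:
  deltas:
    - [-1,[0.4,-0.345,0],0]
    - [-1,[0.4,-0.345,0],0]
    - [-1,[0.4,-0.345,0],0]
    - [-1,[0.4,-0.345,0],0]
    - [-1,[0.4,-0.345,0],0]
    - [-1,[0.4,-0.345,0],0]
    - [-1,[0.4,-0.345,0],0]
    - [-1,[0.4,-0.345,0],0]
  grip_force: 20

```text
t: 2.5
position: [0.4362, -0.1836, 0.4051]
orientation: [[0.91, 0.414, 0.001], [0.414, -0.91, -0.0], [0.0, 0.001, -1.0]]
wrist_force: [1.2, 0.5, -1.0]
finger_gap: 0.0856
```

Emit:
carry_out:
  deltas:
    - [-1,[0.4,-0.345,0],0]
    - [-1,[0.4,-0.345,0],0]
    - [-1,[0,0,0],0.028]
    - [-1,[0,0,0],0.028]
    - [-1,[0,0,0],0.028]
    - [-1,[0,0,0],0.028]
    - [-1,[0,0,0],0.028]
    - [-1,[0,0,0],0.028]

```text
t: 3.5
position: [0.48, -0.0893, 0.4049]
orientation: [[0.805, -0.593, 0.0], [-0.593, -0.805, -0.0], [0.0, -0.0, -1.0]]
wrist_force: [-0.1, -0.4, 0.5]
finger_gap: 0.0853
```

```bash
python3 - <<'E'
from h import *
save("wrist","w1.png")
E
```

```text
(no output)
```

View pics/w1.png

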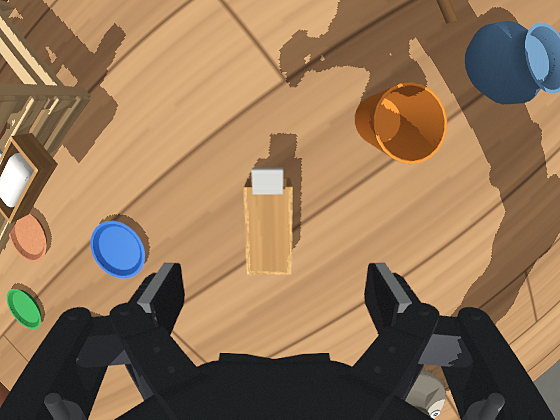

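The wrist view shows the bin lying straight between the fingers, columns 245-292, rows 170-274. I'll work out its corners.

```bash
cat >> h.py <<'E'
def wray(d,st,rc):
    K=d["camera_matrix"];T=d["T_tool_cam"]
    dx=np.array([rc[1]-K[0,2],rc[0]-K[1,2]]);r=np.hypot(*dx);a=r/K[0,0]
    v=np.array([*(np.sin(a)*dx/max(r,1e-9)),np.cos(a)])
    R=st["orientation"]; 
    return st["position"]+R@T[:3,3], R@T[:3,:3]@v
def wplane(d,st,rc,z):
    o,v=wray(d,st,rc);return o+v*(z-o[2])/v[2]
def wproj(d,st,p):
    K=d["camera_matrix"];T=d["T_tool_cam"];R=st["orientation"]
    q=R.T@(np.asarray(p)-st["position"]);c=T[:3,:3].T@(q-T[:3,3])
    a=np.arctan2(np.hypot(c[0],c[1]),c[2]);u=c[:2]/np.hypot(c[0],c[1])*a*K[0,0]
    return u[1]+K[1,2],u[0]+K[0,2]
E
python3 - <<'E'
from h import *
np.set_printoptions(precision=4,suppress=True)
st=get_state();d=get_image("wrist")
P=np.array([wplane(d,st,rc,.05)[:2] for rc in [(273,246.5),(273,291.5),(186,292),(186,245)]])
print(P,P.mean(0))
u=(P[3]-P[0]+P[2]-P[1])/2;print(np.linalg.norm(u),np.degrees(np.arctan2(u[1],u[0])),np.linalg.norm(P[1]-P[0]),np.linalg.norm(P[3]-P[2]))
c=np.array([wplane(d,st,(170,x),.065)[:2] for x in(252,283)]);print("tip",c.mean(0))
R=st["orientation"][:2,:2]
print("in tool:", (P-st["position"][:2])@R)
E
```

```text
[[ 0.4187 -0.0048]
 [ 0.3885 -0.0453]
 [ 0.4687 -0.1039]
 [ 0.4976 -0.0656]] [ 0.4434 -0.0549]
0.09948328446112124 -36.86982959042355 0.050473976869840974 0.04796242732488677
tip [ 0.4989 -0.0957]
in tool: [[-0.0997 -0.0308]
 [-0.0996  0.0197]
 [-0.0002  0.0185]
 [-0.0002 -0.0295]]
```

Emit:
carry_out:
  deltas:
    - [-1,[0.02,-0.055,0.5],0]
    - [-1,[0,0,0.5],0]
    - [-1,[0,0,0.5],0]
    - [-1,[0,0,0.4],0]
    - [-1,[0,0,0.15],0]
    - [-1,[0,0,0],0]

```text
t: 4.35
position: [0.4849, -0.086, 0.1996]
orientation: [[0.81, -0.587, -0.001], [-0.587, -0.81, 0.0], [-0.001, 0.0, -1.0]]
wrist_force: [0.5, -0.3, 0.2]
finger_gap: 0.0858
```

```bash
python3 - <<'E'
from h import *
save("wrist","w2.png"); save("side","s2.png",(140,290,230,400),4)
E
```

```text
(no output)
```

View pics/w2.png

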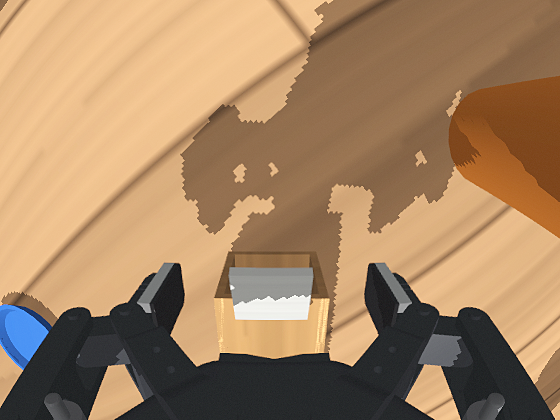

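View pics/s2.png

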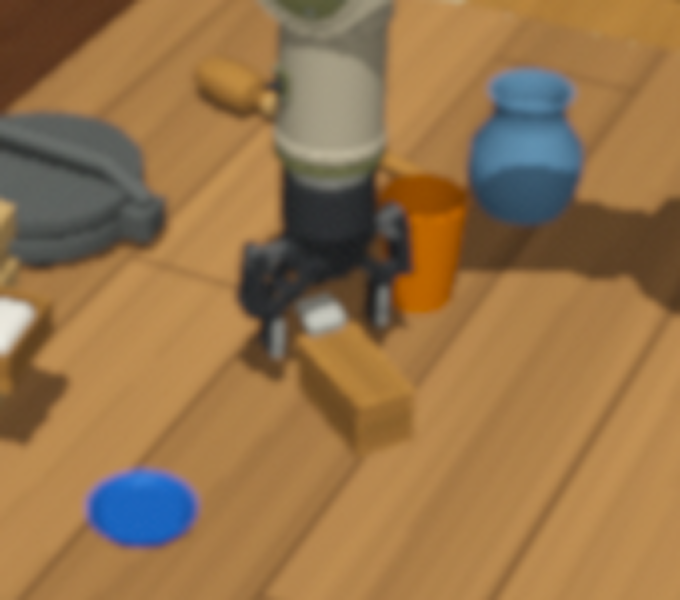

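The wrist view shows the mouth end centred between the fingers, with the hook around (270,290). Closing the gripper gently.

Emit:
carry_out:
  deltas:
    - [0,[0,0,0],0]
    - [0,[0,0,0],0]
    - [0,[0,0,0],0]
    - [0,[0,0,0],0]
    - [0,[0,0,0],0]
    - [0,[0,0,0],0]
  grip_force: 20

```text
t: 5.2
position: [0.4853, -0.0861, 0.2008]
orientation: [[0.809, -0.588, 0.002], [-0.588, -0.809, -0.0], [0.002, -0.001, -1.0]]
wrist_force: [-2.0, -0.5, 6.3]
finger_gap: 0.0493
```

```bash
python3 - <<'E'
from h import *
print(get_state()["finger_gap"])
save("wrist","w3.png"); save("side","s3.png",(140,290,230,400),4)
E
```

```text
0.049267254768974034
```

View pics/w3.png

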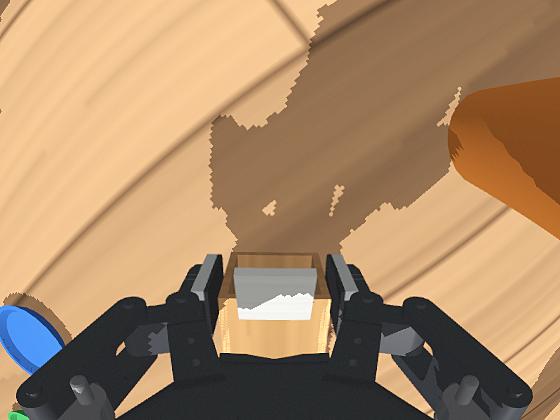

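View pics/s3.png

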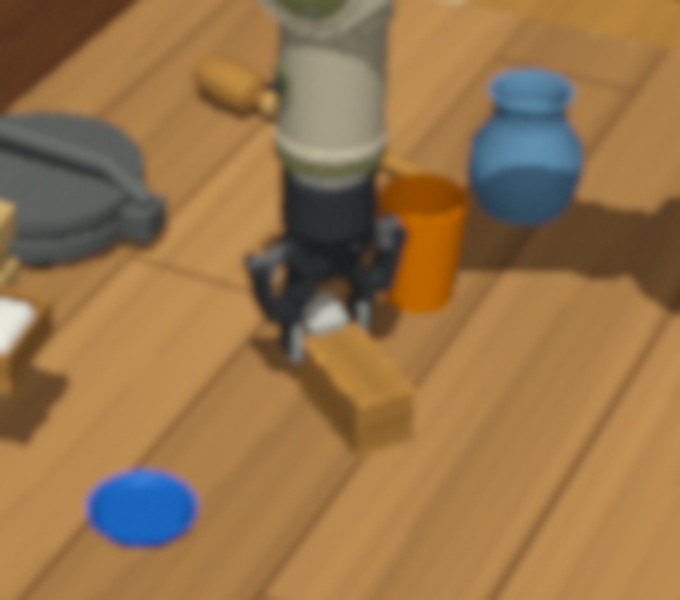

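Emit:
carry_out:
  deltas:
    - [0,[-0.02,0,-0.041],0]
    - [0,[-0.02,0,-0.041],0]
    - [0,[-0.02,0,-0.039],0]
    - [0,[-0.02,0,-0.039],0]
    - [0,[-0.025,0,-0.037],0]
    - [0,[-0.025,0,-0.037],0]
    - [0,[0,0,0],0]

```text
t: 6.18
position: [0.4744, -0.0782, 0.2235]
orientation: [[0.809, -0.588, 0.001], [-0.588, -0.809, -0.0], [0.0, -0.0, -1.0]]
wrist_force: [0.5, -0.3, -1.2]
finger_gap: 0.049
```

```bash
python3 - <<'E'
from h import *
print(get_state()["finger_gap"])
save("wrist","w4.png"); save("side","s4.png",(140,290,230,400),4)
E
```

```text
0.0490393764144754
```

View pics/w4.png

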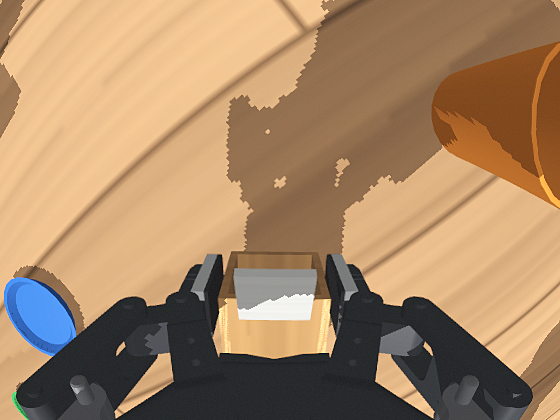

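View pics/s4.png

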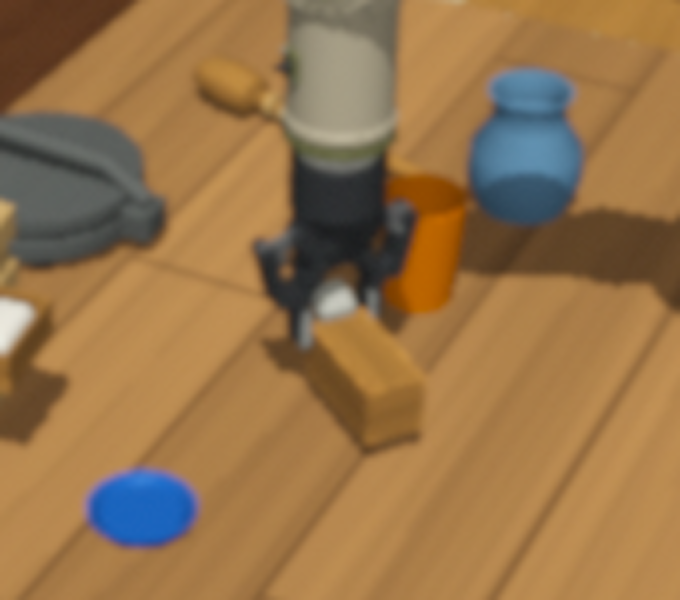

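The wrist view hasn't changed, so the bin rose level, held rigidly. I'll loosen the closure step by step so it can pivot.

Emit:
carry_out:
  deltas:
    - [-0.08,[0,0,0],0]
    - [-0.08,[0,0,0],0]

```text
t: 6.52
position: [0.4744, -0.0784, 0.223]
orientation: [[0.809, -0.588, -0.0], [-0.588, -0.809, 0.0], [-0.0, 0.0, -1.0]]
wrist_force: [-0.6, -0.8, -2.0]
finger_gap: 0.0494
```

Emit:
carry_out:
  deltas:
    - [-0.11,[0,0,0],0]
    - [-0.11,[0,0,0],0]

```text
t: 6.78
position: [0.4744, -0.0784, 0.2231]
orientation: [[0.809, -0.588, -0.0], [-0.588, -0.809, 0.0], [-0.0, -0.0, -1.0]]
wrist_force: [0.1, -0.2, -1.9]
finger_gap: 0.0492
```

Emit:
carry_out:
  deltas:
    - [-0.13,[0,0,0],0]
    - [-0.13,[0,0,0],0]

```text
t: 7.02
position: [0.4744, -0.0783, 0.2231]
orientation: [[0.809, -0.588, 0.0], [-0.588, -0.809, 0.0], [0.0, -0.0, -1.0]]
wrist_force: [0.2, 1.1, -2.2]
finger_gap: 0.0496
```

```bash
python3 - <<'E'
from h import *
print(get_state()["finger_gap"])
save("wrist","w5.png",(200,420,100,450),2)
E
```

```text
0.049555439421064953
```

View pics/w5.png

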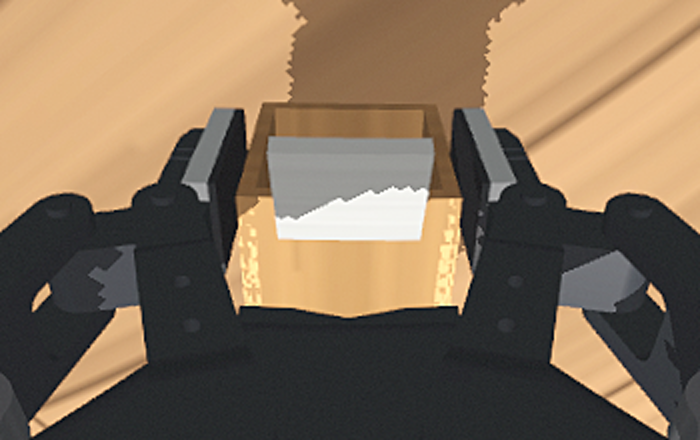

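Emit:
carry_out:
  deltas:
    - [-0.14,[0,0,0],0]
    - [-0.14,[0,0,0],0]

```text
t: 7.32
position: [0.4744, -0.0783, 0.2231]
orientation: [[0.809, -0.588, 0.0], [-0.588, -0.809, 0.0], [0.0, -0.0, -1.0]]
wrist_force: [-0.1, 0.2, -2.6]
finger_gap: 0.0493
```

Emit:
carry_out:
  deltas:
    - [-0.15,[0,0,0],0]
    - [-0.15,[0,0,0],0]

```text
t: 7.58
position: [0.4744, -0.0784, 0.2231]
orientation: [[0.809, -0.588, 0.0], [-0.588, -0.809, 0.0], [-0.0, -0.0, -1.0]]
wrist_force: [0.1, -0.0, -2.3]
finger_gap: 0.0492
```

```bash
python3 - <<'E'
from h import *
print(get_state()["finger_gap"])
save("wrist","w6.png",(200,420,100,450),2)
E
```

```text
0.049222052185766516
```

View pics/w6.png

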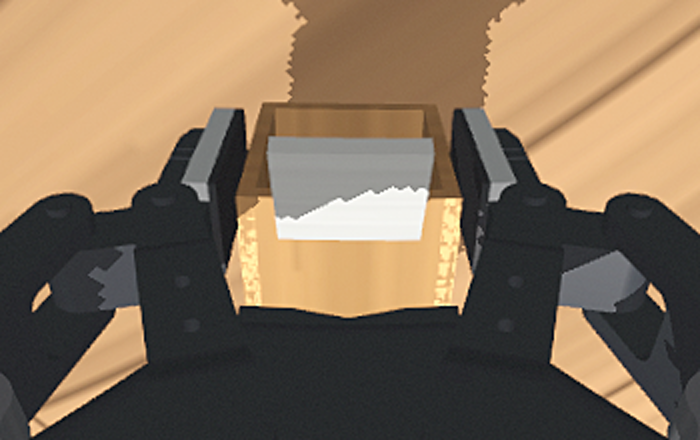

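Emit:
carry_out:
  deltas:
    - [-0.155,[0,0,0],0]
    - [-0.16,[0,0,0],0]

```text
t: 7.88
position: [0.4744, -0.0783, 0.2231]
orientation: [[0.809, -0.588, 0.0], [-0.588, -0.809, 0.0], [-0.0, -0.0, -1.0]]
wrist_force: [-0.1, -0.0, -2.0]
finger_gap: 0.0501
```

Emit:
carry_out:
  deltas:
    - [-0.165,[0,0,0],0]
    - [-0.17,[0,0,0],0]

```text
t: 8.12
position: [0.4744, -0.0783, 0.2232]
orientation: [[0.809, -0.588, 0.0], [-0.588, -0.809, 0.0], [-0.0, -0.0, -1.0]]
wrist_force: [0.0, 0.8, -0.2]
finger_gap: 0.0502
```

```bash
python3 - <<'E'
from h import *
print(get_state()["finger_gap"])
save("wrist","w7.png",(200,420,100,450),2)
E
```

```text
0.05019669867483225
```

View pics/w7.png

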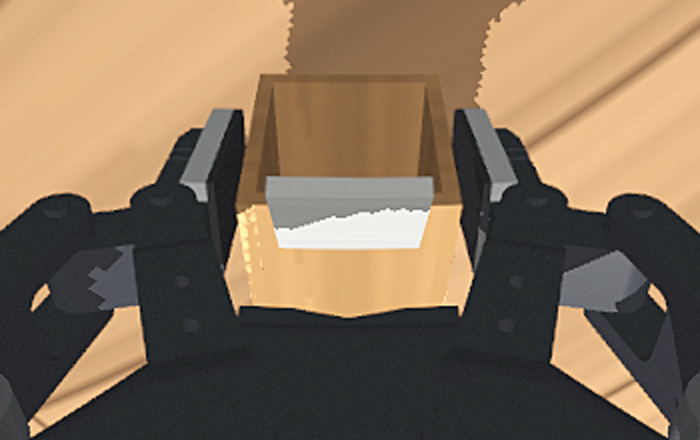

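```bash
python3 - <<'E'
from h import *
save("side","s7.png",(170,270,270,380),6)
E
```

```text
(no output)
```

View pics/s7.png

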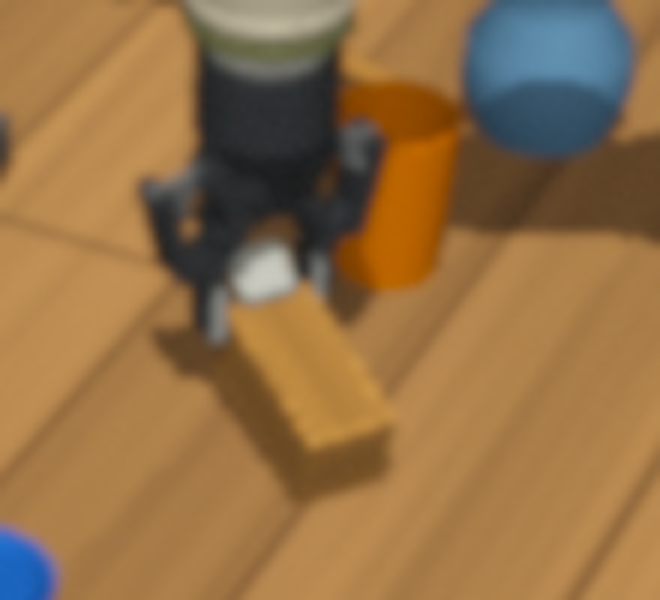

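Emit:
carry_out:
  deltas:
    - [-0.165,[-0.025,0,-0.035],0]
    - [-0.165,[-0.025,0,-0.035],0]
    - [-0.165,[-0.03,0,-0.032],0]
    - [-0.165,[-0.03,0,-0.032],0]
    - [-0.165,[-0.035,0,-0.03],0]
    - [-0.165,[-0.035,0,-0.03],0]
    - [-0.165,[0,0,0],0]

```text
t: 9.1
position: [0.4598, -0.0676, 0.2429]
orientation: [[0.809, -0.588, 0.001], [-0.588, -0.809, -0.0], [0.0, -0.0, -1.0]]
wrist_force: [0.9, 0.2, -0.3]
finger_gap: 0.0497
```

```bash
python3 - <<'E'
from h import *
print(get_state()["finger_gap"])
save("wrist","w8.png",(200,420,100,450),2)
save("side","s8.png",(170,270,270,380),6)
E
```

```text
0.049743266978264644
```

View pics/w8.png

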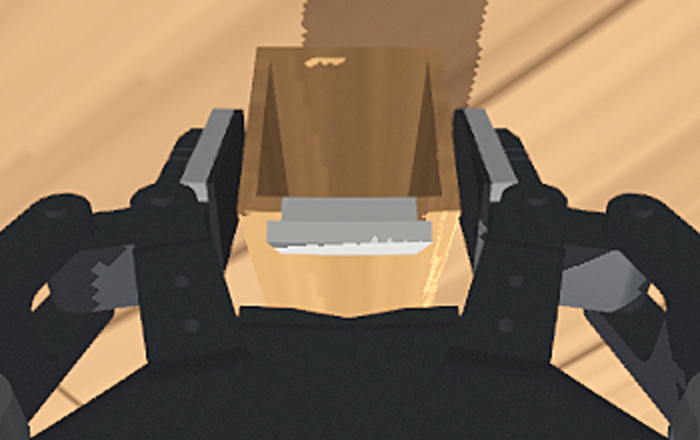

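View pics/s8.png

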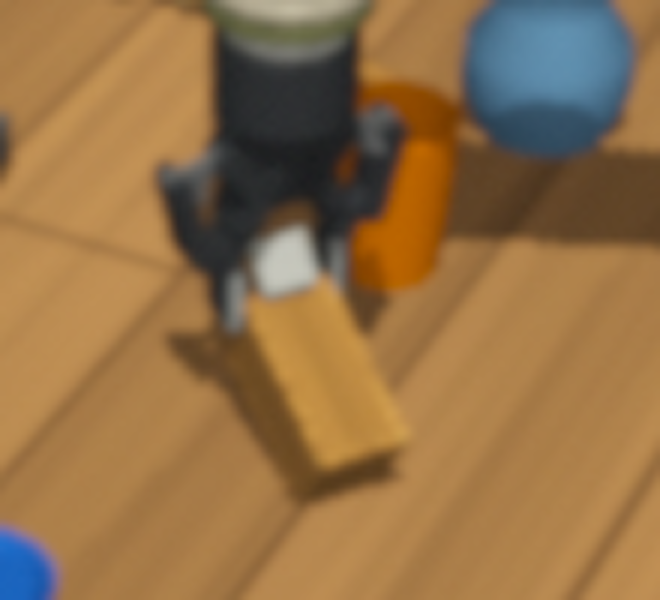

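Emit:
carry_out:
  deltas:
    - [-0.165,[-0.055,0,-0.037],0]
    - [-0.165,[-0.055,0,-0.037],0]
    - [-0.165,[-0.06,0,-0.033],0]
    - [-0.165,[-0.06,0,-0.03],0]
    - [-0.165,[-0.064,0,-0.025],0]
    - [-0.165,[-0.064,0,-0.02],0]
    - [-0.165,[-0.064,0,-0.018],0]
    - [-0.165,[-0.06,0,-0.012],0]

```text
t: 10.2
position: [0.4207, -0.0392, 0.2641]
orientation: [[0.809, -0.588, 0.001], [-0.588, -0.809, -0.0], [0.001, -0.0, -1.0]]
wrist_force: [0.8, -0.5, 2.2]
finger_gap: 0.0499
```

```bash
python3 - <<'E'
from h import *
print(get_state()["finger_gap"])
save("wrist","w9.png",(200,420,100,450),2)
save("side","s9.png",(170,270,270,380),6)
E
```

```text
0.04987548375742141
```

View pics/w9.png

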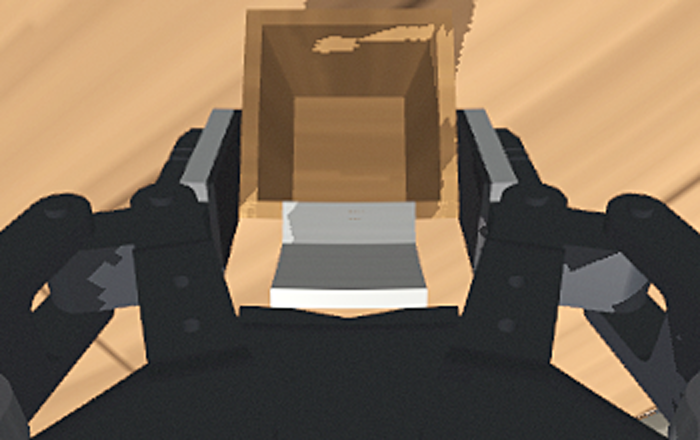

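View pics/s9.png

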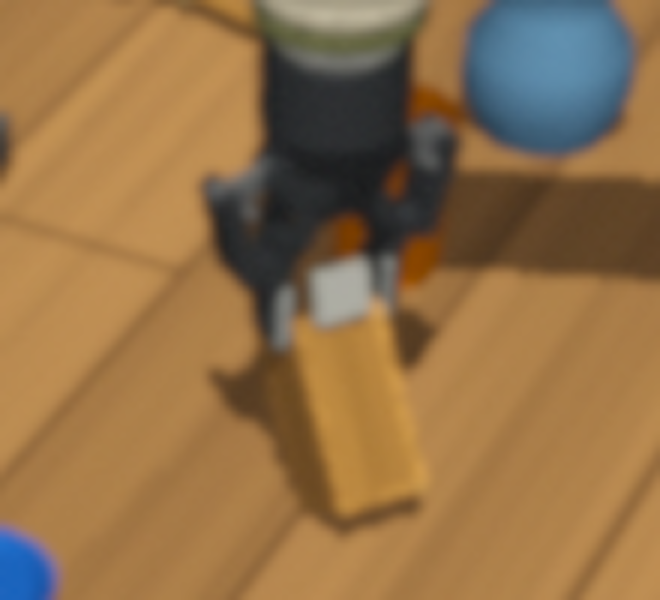

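Emit:
carry_out:
  deltas:
    - [-0.165,[-0.065,0,-0.01],0]
    - [-0.165,[-0.065,0,-0.005],0]
    - [-0.165,[-0.065,0,0],0]
    - [-0.165,[-0.065,0,0.006],0]
    - [-0.165,[-0.065,0,0.01],0]
    - [-0.165,[-0.06,0,0.015],0]
    - [-0.165,[0,0,0],0]

```text
t: 11.18
position: [0.3889, -0.0161, 0.2619]
orientation: [[0.809, -0.588, -0.001], [-0.588, -0.809, 0.0], [-0.001, 0.0, -1.0]]
wrist_force: [-0.3, 1.0, 4.9]
finger_gap: 0.0499
```

```bash
python3 - <<'E'
from h import *
print(get_state()["finger_gap"])
save("wrist","w10.png",(200,420,100,450),2)
save("side","s10.png",(170,270,270,380),6)
E
```

```text
0.04994385661574096
```

View pics/w10.png

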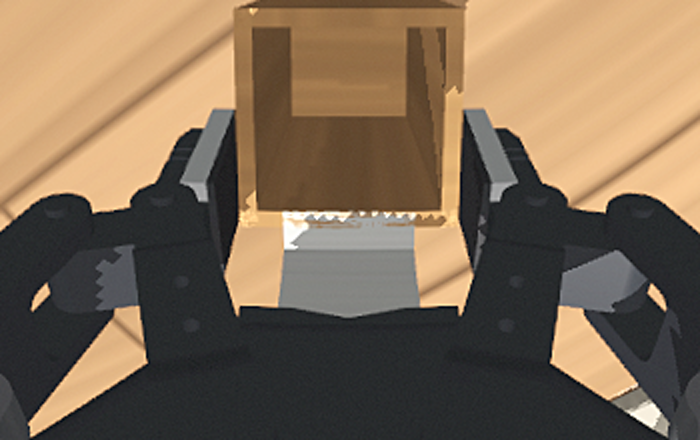

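View pics/s10.png

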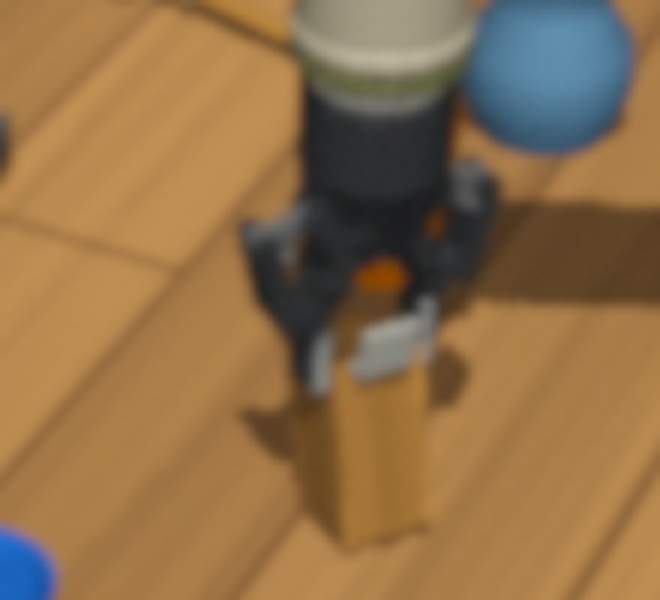

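```bash
cat > tiltfit.py <<'E'
from h import *
from scipy.optimize import least_squares
def binfit(d,st,obs,sgn=-1,x0=(0.0,0,0.155,0),show=True,fz=None):
    # obs: list of (x,z,y,row,col) bin coords mm. bin back along sgn*toolx ; tilt phi>0: top leans toward back
    def world(p,b):
        X,Y,D,phi=p  # tool frame position of bin centre: D along tool z
        x,z,y=[v/1000 for v in b]
        # bin axes in tool frame: up=-z tool; back = sgn*x
        bx=np.array([sgn*np.cos(phi),0, np.sin(phi)])   # back dips down when top leans to back
        bz=np.array([sgn*np.sin(phi),0,-np.cos(phi)])
        by=np.cross(bz,bx)
        t=np.array([X,Y,D])+bx*x+by*y+bz*z
        return st["position"]+st["orientation"]@t
    def res(p):
        return np.concatenate([[a-b for a,b in zip(wproj(d,st,world(p,o[:3])),o[3:])] for o in obs])
    r=least_squares(res,x0)
    p=r.x
    c=world(p,(0,0,0))
    if show: print("tool XYD",p[:3].round(4),"tilt deg",np.degrees(p[3]).round(2),"centre",c.round(4),"rms px",np.sqrt(np.mean(r.fun**2)).round(2)); print("lowest z edges front/back",world(p,(-25,-50,0))[2].round(4),world(p,(25,-50,0))[2].round(4))
    return p,world
E
python3 - <<'E'
from tiltfit import *
st=get_state();d=get_image("wrist")
# sgn=-1: by = cross(bz,bx): check sides by col
L=[(-25,50,204,217.5,332.5,25),(21,-46,257.5,245,304,21),(21,50,305,226,321.5,21),(-21,50,213.5,226,321.5,21)]
for s in(1,-1):
    obs=[]
    for x,z,r,c1,c2,y in L: obs+= [(x,z,-s*y,r,c1),(x,z,s*y,r,c2)]
    binfit(d,st,obs,-1,(0.015,0,0.2,0))
E
```

```text
tool XYD [-2.000e-04  2.000e-04  2.087e-01] tilt deg -12.2 centre [ 0.3885 -0.0162  0.0533] rms px 0.87
lowest z edges front/back -0.0009 0.0097
tool XYD [-7.8323  0.0205 18.4957] tilt deg -42.4 centre [ -5.9816   4.5784 -18.2242] rms px 43.57
lowest z edges front/back -18.278 -18.2442
```

The fit puts the bin 12° short of upright with its front edge on the table. I'll finish the arc.

Emit:
carry_out:
  deltas:
    - [-0.165,[-0.052,0,0.01],0]
    - [-0.165,[-0.052,0,0.013],0]
    - [-0.165,[-0.052,0,0.017],0]
    - [-0.165,[-0.052,0,0.02],0]
    - [-0.165,[0,0,0],0]

```text
t: 11.95
position: [0.3723, -0.0043, 0.2557]
orientation: [[0.809, -0.588, -0.001], [-0.588, -0.809, 0.0], [-0.001, 0.0, -1.0]]
wrist_force: [0.4, 0.6, -1.7]
finger_gap: 0.0499
```

```bash
python3 - <<'E'
from h import *
print(get_state()["finger_gap"])
save("wrist","w11.png",(180,400,100,450),2)
save("side","s11.png",(170,270,270,380),6)
E
```

```text
0.04987713606074425
```

View pics/w11.png

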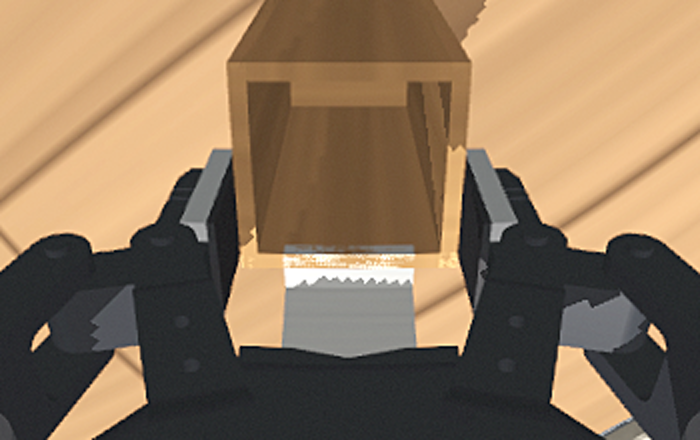

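View pics/s11.png

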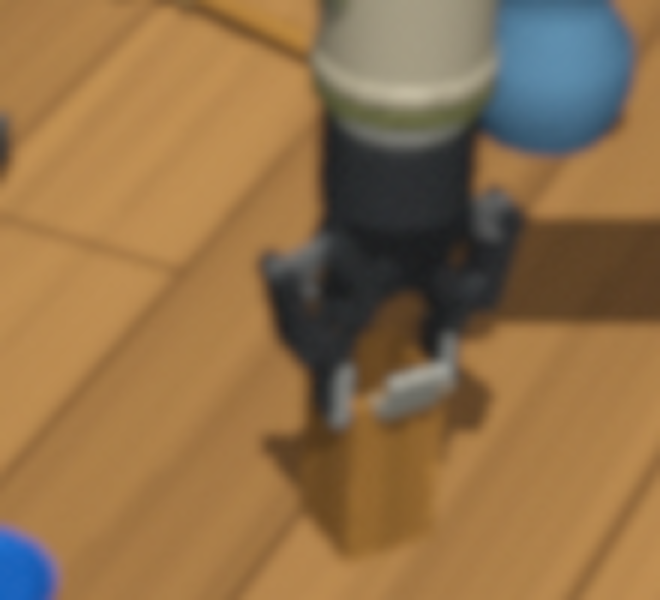

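```bash
python3 - <<'E'
from tiltfit import *
st=get_state();d=get_image("wrist")
L=[(-25,50,211,215,335,25),(21,-46,233,245,304,21),(21,50,305.5,229,321,21),(-21,50,221,223.5,325,21)]
obs=[]
for x,z,r,c1,c2,y in L: obs+= [(x,z,-y,r,c1),(x,z,y,r,c2)]
binfit(d,st,obs,-1,(0.015,0,0.2,0))
E
```

```text
tool XYD [0.0084 0.0004 0.2082] tilt deg -0.22 centre [ 0.3789 -0.01    0.0476] rms px 0.58
lowest z edges front/back -0.0025 -0.0023
```

It's upright to within 0.3°. Opening.

Emit:
carry_out:
  deltas:
    - [-0.2,[0,0,0],0]
    - [-0.3,[0,0,0],0]
    - [-0.5,[0,0,0],0]
    - [-0.8,[0,0,0],0]
    - [-1,[0,0,0],0]
    - [-1,[0,0,0],0]
    - [-1,[0,0,0],0]
    - [-1,[0,0,0],0]

```text
t: 13.1
position: [0.3729, -0.0045, 0.2561]
orientation: [[0.809, -0.588, 0.0], [-0.588, -0.809, 0.0], [-0.0, -0.0, -1.0]]
wrist_force: [-1.0, 0.5, -0.5]
finger_gap: 0.0857
```

```bash
python3 - <<'E'
from h import *
print(get_state()["finger_gap"])
save("wrist","w12.png",(180,400,100,450),2)
save("side","s12.png",(170,270,270,380),6)
E
```

```text
0.08568479799312921
```

View pics/w12.png

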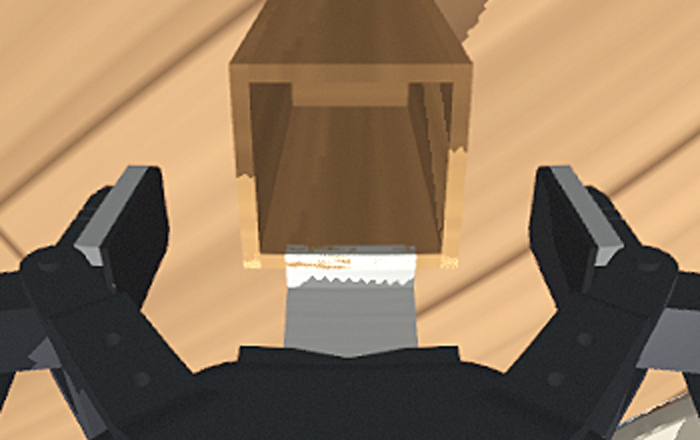

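View pics/s12.png

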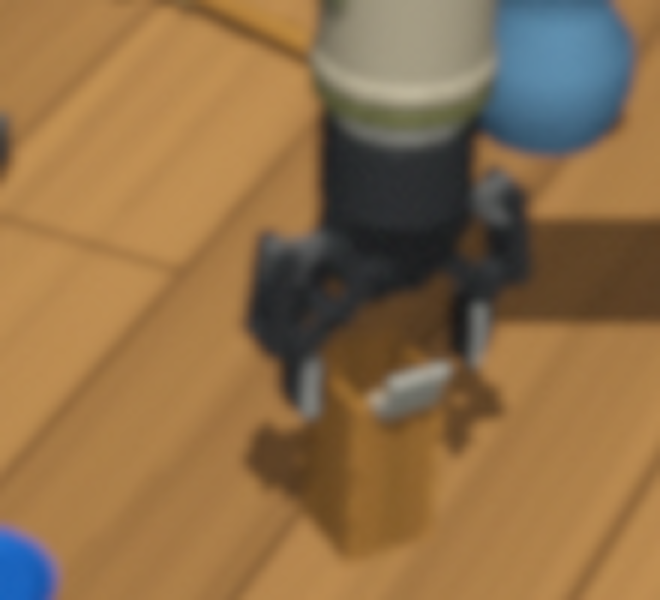

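The bin stands free, so the first stage is done. Next I'll regrip it by the front top corner, where pivoting is easy: shift 35 mm along tool x, then close at light pressure.

Emit:
carry_out:
  deltas:
    - [-1,[0.12,0,0],0]
    - [-1,[0.12,0,0],0]
    - [-1,[0.11,0,0.02],0]
    - [-1,[0,0,0],0]
    - [-0.5,[0,0,0],0]
    - [-0.3,[0,0,0],0]
    - [-0.15,[0,0,0],0]
    - [-0.15,[0,0,0],0]

```text
t: 14.2
position: [0.4011, -0.025, 0.2542]
orientation: [[0.809, -0.588, 0.0], [-0.588, -0.809, -0.0], [0.0, -0.0, -1.0]]
wrist_force: [-1.0, 0.0, 2.1]
finger_gap: 0.0499
```

```bash
python3 - <<'E'
from h import *
print(get_state()["finger_gap"])
save("wrist","w13.png",(180,400,100,450),2)
save("side","s13.png",(170,270,270,380),6)
E
```

```text
0.04992066490929785
```

View pics/w13.png

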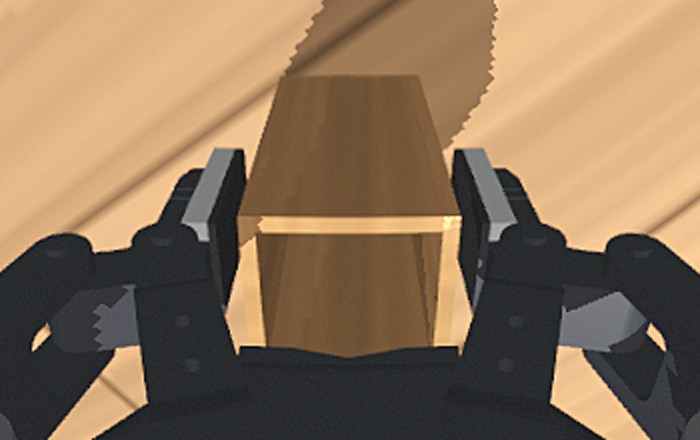

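View pics/s13.png

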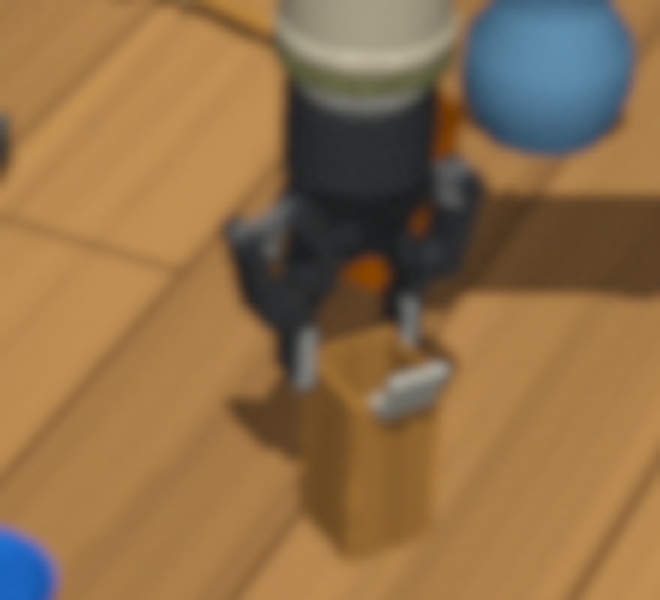

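```bash
cat >> tiltfit.py <<'E'
def run(L,x0=(0.0,0,0.2,0),off=180,c0=100,s=2):
    st=get_state();d=get_image("wrist")
    obs=[]
    for x,z,r,c1,c2,y in L: obs+= [(x,z,-y,off+r/s,c0+c1/s),(x,z,y,off+r/s,c0+c2/s)]
    return st,d,*binfit(d,st,obs,-1,x0)
E
python3 - <<'E'
from tiltfit import *
run([(-25,50,216,240,461,25),(-25,-50,75,280,418,25),(-21,50,234,260,441,21)],(-.03,0,.2,0))
E
```

```text
tool XYD [-0.0277  0.0007  0.2085] tilt deg 0.6 centre [ 0.3784 -0.0093  0.0458] rms px 0.54
lowest z edges front/back -0.004 -0.0045
```

Emit:
carry_out:
  deltas:
    - [-0.165,[-0.083,0,-0.036],0]
    - [-0.165,[-0.085,0,-0.028],0]
    - [-0.165,[-0.088,0,-0.021],0]
    - [-0.165,[-0.089,0,-0.013],0]
    - [-0.165,[-0.09,0,-0.006],0]
    - [-0.165,[0,0,0],0]

```text
t: 15.1
position: [0.3655, 0.0009, 0.2645]
orientation: [[0.809, -0.587, 0.0], [-0.587, -0.809, -0.0], [0.0, 0.0, -1.0]]
wrist_force: [0.2, -0.5, -2.0]
finger_gap: 0.0497
```

```bash
python3 - <<'E'
from h import *
print(get_state()["finger_gap"])
save("wrist","w14.png",(180,400,100,450),2)
save("side","s14.png",(170,270,270,380),6)
E
```

```text
0.04970311950452835
```

View pics/w14.png

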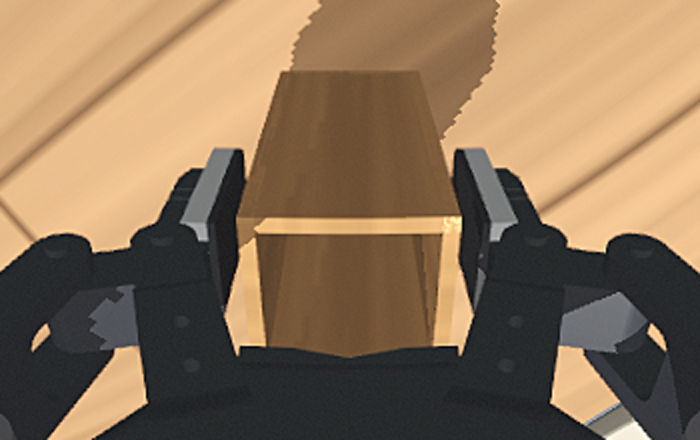

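View pics/s14.png

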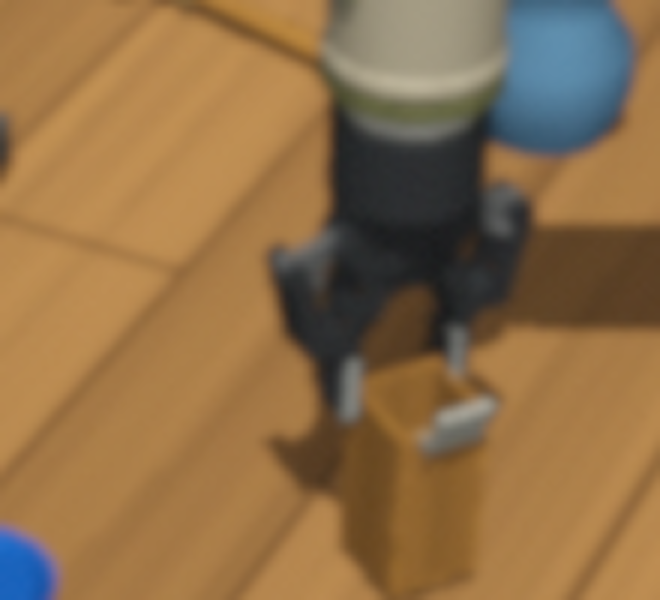

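The bin stayed level in the grip and lifted slightly. I'll move away from the base, then loosen in small steps while it's just above the table so it swings under its own weight.

Emit:
carry_out:
  deltas:
    - [-0.14,[0,0,0],0]
    - [-0.14,[0.2,0,0],0]
    - [-0.14,[0.2,0,0],0]
    - [-0.14,[0,0,0],0]
    - [-0.165,[0,0,0],0]
    - [-0.168,[0,0,0],0]
    - [-0.17,[0,0,0],0]
    - [-0.17,[0,0,0],0]

```text
t: 16.2
position: [0.3982, -0.0229, 0.2646]
orientation: [[0.809, -0.588, 0.0], [-0.588, -0.809, -0.0], [0.0, -0.0, -1.0]]
wrist_force: [-0.3, 0.2, -0.3]
finger_gap: 0.0499
```

```bash
python3 - <<'E'
from h import *
print(get_state()["finger_gap"])
save("wrist","w15.png",(180,400,100,450),2)
save("side","s15.png",(170,270,270,380),6)
E
```

```text
0.049881845315951336
```

View pics/w15.png

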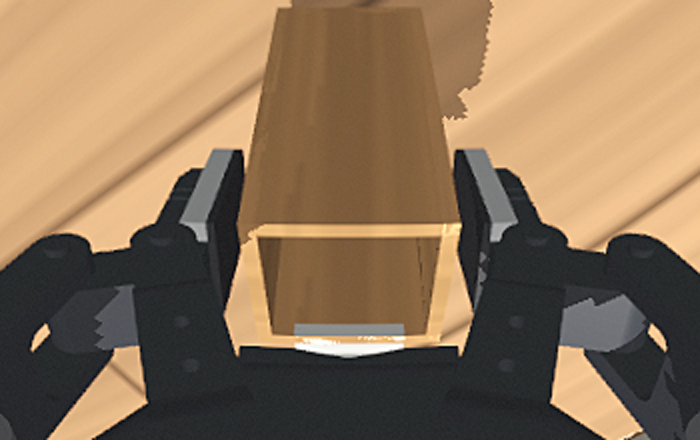

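View pics/s15.png

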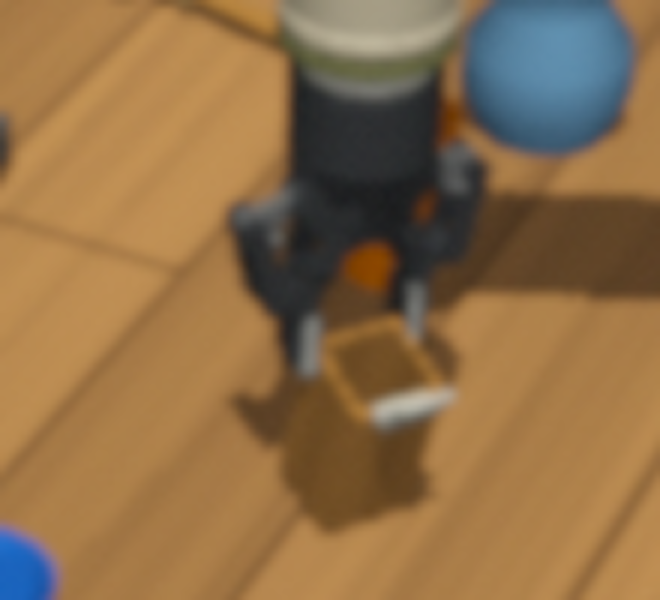

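It swung out. I'll lock the grip and measure the tilt.

Emit:
carry_out:
  deltas:
    - [-0.16,[0,0,0],0]
    - [-0.15,[0,0,0],0]
    - [-0.1,[0,0,0],0]
    - [0,[0,0,0],0]
    - [0,[0,0,0],0]
  grip_force: 30

```text
t: 16.92
position: [0.3985, -0.0231, 0.2647]
orientation: [[0.809, -0.588, 0.0], [-0.588, -0.809, -0.0], [0.0, -0.0, -1.0]]
wrist_force: [-0.4, -0.4, 2.8]
finger_gap: 0.0494
```

```bash
python3 - <<'E'
from h import *
print(get_state()["finger_gap"])
save("wrist","w16.png",(180,400,100,450),2)
E
```

```text
0.049351093523840796
```

View pics/w16.png

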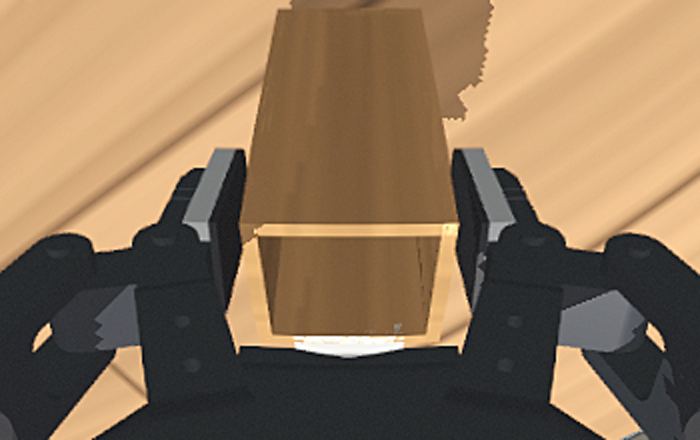

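```bash
python3 - <<'E'
from tiltfit import *
run([(-25,50,223,243,459,25),(-25,-50,9,277,422,25),(-21,50,237,260,441,21),(21,50,335,272,427,21)],(-.03,0,.2,.3))
E
```

```text
tool XYD [-0.0144  0.0007  0.2123] tilt deg 16.29 centre [ 0.3865 -0.0151  0.0524] rms px 0.65
lowest z edges front/back 0.0114 -0.0026
```

The tilt is only 16° because the back edge touched the table. I'll drag it lightly over the table to bring it to about 25°.

Emit:
carry_out:
  deltas:
    - [-0.13,[0,0,0],0]
    - [-0.155,[0,0,0],0]
    - [-0.165,[0,0,0],0]
    - [-0.167,[-0.045,0,0],0]
    - [-0.167,[-0.045,0,-0.003],0]
    - [-0.167,[-0.045,0,-0.003],0]
    - [-0.167,[-0.045,0,0],0]
    - [-0.167,[0,0,0],0]
  grip_force: 20

```text
t: 18.02
position: [0.3834, -0.0122, 0.265]
orientation: [[0.809, -0.588, -0.0], [-0.588, -0.809, 0.0], [-0.0, 0.0, -1.0]]
wrist_force: [0.5, -0.2, 2.3]
finger_gap: 0.0501
```

```bash
python3 - <<'E'
from h import *
print(get_state()["finger_gap"])
save("wrist","w17.png",(180,400,100,450),2)
E
```

```text
0.05011186802061409
```

View pics/w17.png

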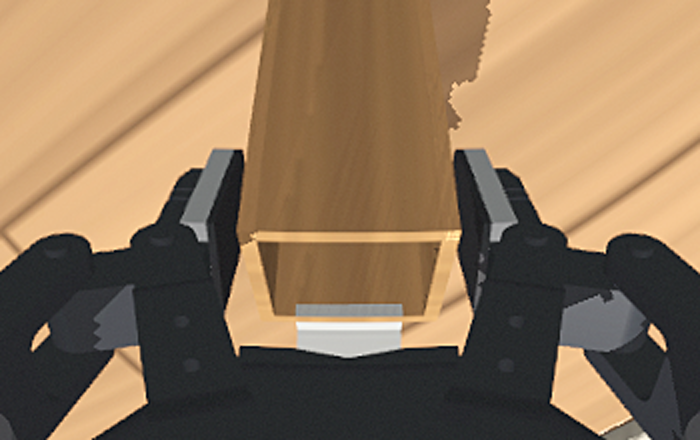

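Lock the grip again, then measure with a taller crop.

Emit:
carry_out:
  deltas:
    - [-0.155,[0,0,0],0]
    - [-0.13,[0,0,0],0]
    - [-0.05,[0,0,0],0]
    - [0,[0,0,0],0]
  grip_force: 30

```text
t: 18.58
position: [0.3838, -0.0125, 0.2651]
orientation: [[0.809, -0.588, -0.0], [-0.588, -0.809, 0.0], [-0.0, -0.0, -1.0]]
wrist_force: [-0.3, 0.7, 3.8]
finger_gap: 0.0492
```

```bash
python3 - <<'E'
from h import *
print(get_state()["finger_gap"])
save("wrist","w18.png",(120,380,100,450),2)
E
```

```text
0.04916089261045671
```

View pics/w18.png

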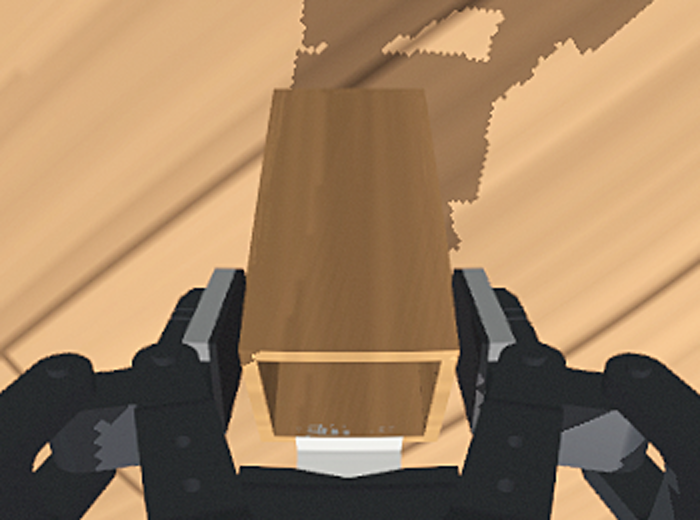

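```bash
python3 - <<'E'
from tiltfit import *
run([(-25,50,351,243,458,25),(-25,-50,89,274,426,25),(-21,50,361,259,440,21),(21,50,434,273,428,21)],(-.03,0,.2,.3),off=120)
E
```

```text
tool XYD [-0.0058  0.0007  0.2126] tilt deg 26.81 centre [ 0.3787 -0.0096  0.0525] rms px 0.85
lowest z edges front/back 0.0192 -0.0034
```

The tilt is about 26.5° and locked. I'll lift it and carry it to in front of the drainer, then turn to yaw 6° and look at the slats with the wrist camera.

Emit:
carry_out:
  deltas:
    - [0,[0,0,-0.3],0]
    - [0,[0,0,-0.4],0]
    - [0,[-0.01,-0.51,-0.14],0]
    - [0,[-0.01,-0.51,-0.14],0]
    - [0,[-0.01,-0.51,-0.14],0]
    - [0,[-0.01,-0.51,-0.14],0]
    - [0,[-0.01,-0.51,-0.14],0]
    - [0,[-0.01,-0.51,-0.14],0]

```text
t: 19.68
position: [0.5599, 0.2395, 0.4184]
orientation: [[0.808, -0.589, -0.001], [-0.589, -0.808, -0.001], [-0.001, 0.001, -1.0]]
wrist_force: [-0.3, -0.1, -1.0]
finger_gap: 0.049
```

Emit:
carry_out:
  deltas:
    - [0,[0,0,0],-0.029]
    - [0,[0,0,0],-0.029]
    - [0,[0,0,0],-0.029]
    - [0,[0,0,0],-0.029]
    - [0,[0,0,0],0]

```text
t: 20.3
position: [0.559, 0.2382, 0.418]
orientation: [[0.995, 0.099, -0.002], [0.099, -0.995, -0.0], [-0.002, 0.0, -1.0]]
wrist_force: [0.7, -0.5, -1.3]
finger_gap: 0.0491
```

```bash
python3 - <<'E'
from h import *
st=get_state();print(st["finger_gap"],st["joints"].round(2))
save("wrist","w19.png",None,1.42)
E
```

```text
0.04910207637048924 [ 0.06  0.43 -0.72  1.37  0.28  1.45 -2.12]
```

View pics/w19.png

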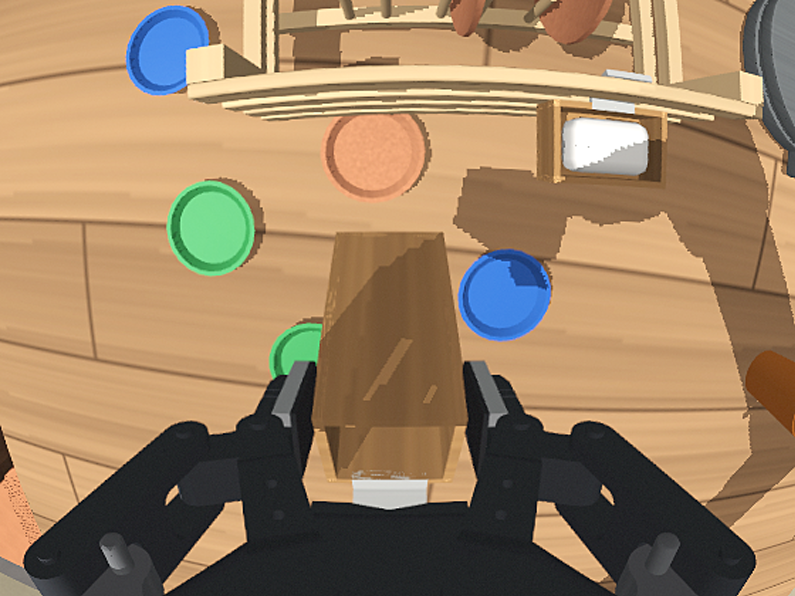

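```bash
python3 - <<'E'
from h import *
save("wrist","w20.png",(20,150,120,330),3.8)
save("wrist","w21.png",(20,150,330,550),3.6)
E
```

```text
(no output)
```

View pics/w20.png

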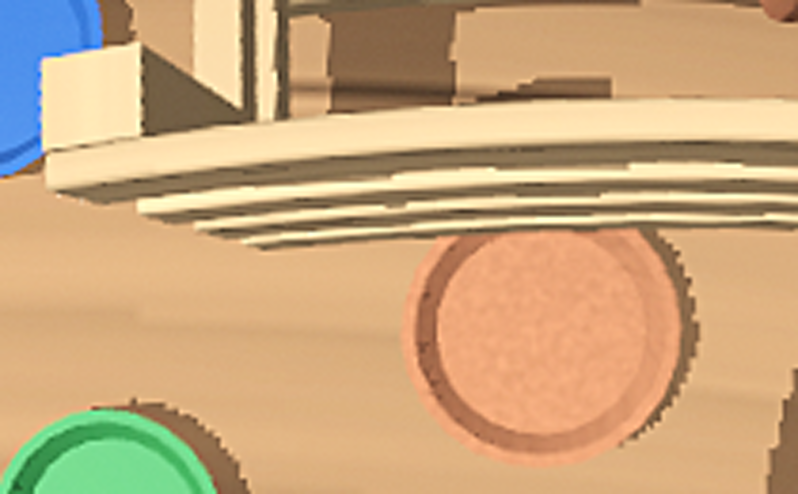

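View pics/w21.png

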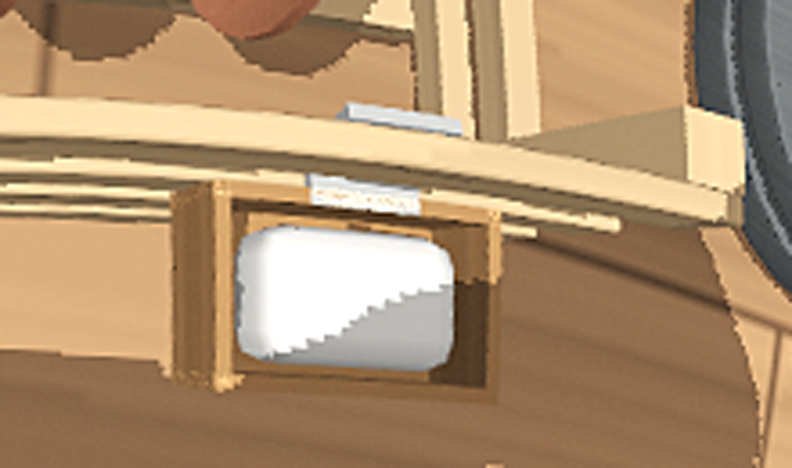

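```bash
python3 - <<'E'
from h import *
np.set_printoptions(precision=4,suppress=True)
st=get_state();d=get_image("wrist")
A=[(47,187),(300,157),(790,141)];B=[(20,137),(300,154),(725,221)]
f=lambda p,s,c0: (20+(p[1]+.5)/s-.5, c0+(p[0]+.5)/s-.5)
P=np.array([wplane(d,st,f(p,3.8,120),.17)[:2] for p in A]+[wplane(d,st,f(p,3.6,330),.17)[:2] for p in B])
print(P)
k=np.polyfit(P[:,1],P[:,0],1);print("yaw",np.degrees(np.arctan(-k[0])),"res",P[:,0]-np.polyval(k,P[:,1]))
m=(P[0]+P[-1])/2;print("mid",m,"len",np.linalg.norm(P[0]-P[-1]))
# lowest slat front top edge left end z=.034 w20 (262,240)?
print(wplane(d,st,f((140,213),3.8,120),.12),wplane(d,st,f((200,228),3.8,120),.078),wplane(d,st,f((262,247),3.8,120),.01))
# dish outer: fit circle at top z=.012
from scipy.optimize import least_squares
pts=[(403,340),(440,438),(540,465),(640,420),(683,330),(650,240)]
Q=np.array([wplane(d,st,f(p,3.8,120),.010)[:2] for p in pts])
r=least_squares(lambda c:np.hypot(*(Q-c[:2]).T)-c[2],[.63,.26,.042]);print("dish",r.x,r.fun)
E
```

```text
[[0.658  0.3476]
 [0.6636 0.2992]
 [0.6738 0.2144]
 [0.6739 0.2092]
 [0.6812 0.1536]
 [0.6963 0.0387]]
yaw 7.055887235850798 res [ 0.0005  0.0001 -0.0002 -0.0007 -0.0003  0.0006]
mid [0.6772 0.1931] len 0.31129079792542
[0.6578 0.3473 0.12  ] [0.6582 0.3464 0.078 ] [0.6585 0.3479 0.01  ]
dish [0.6388 0.2608 0.0427] [-0.0015  0.0023 -0.0007 -0.0011  0.0007  0.0002]
```

The drainer's yaw is 7.06° and its front face at the dish is at about (0.6685, 0.265). Now I'll turn 181° so the hook faces the slats.

Emit:
carry_out:
  deltas:
    - [0,[0,0,0],-0.029]
    - [0,[0,0,0],-0.0296]
    - [0,[0,0,0],-0.0296]
    - [0,[0,0,0],-0.0296]
    - [0,[0,0,0],-0.0296]
    - [0,[0,0,0],-0.0296]
    - [0,[0,0,0],-0.0296]
    - [0,[0,0,0],-0.0296]

```text
t: 21.5
position: [0.5589, 0.2385, 0.4191]
orientation: [[-0.017, 1.0, 0.0], [1.0, 0.017, -0.0], [-0.0, 0.0, -1.0]]
wrist_force: [0.5, 0.8, -1.7]
finger_gap: 0.0489
```

Emit:
carry_out:
  deltas:
    - [0,[0,0,0],-0.0296]
    - [0,[0,0,0],-0.0296]
    - [0,[0,0,0],-0.0296]
    - [0,[0,0,0],-0.0296]
    - [0,[0,0,0],-0.0296]
    - [0,[0,0,0],-0.0296]
    - [0,[0,0,0],-0.0296]
    - [0,[0,0,0],-0.0296]

```text
t: 22.5
position: [0.559, 0.2384, 0.419]
orientation: [[-0.998, 0.066, 0.0], [0.066, 0.998, -0.0], [-0.0, -0.0, -1.0]]
wrist_force: [0.9, 0.4, -2.3]
finger_gap: 0.0489
```

Emit:
carry_out:
  deltas:
    - [0,[0,0,0],-0.029]
    - [0,[0,0,0],0]

```text
t: 22.75
position: [0.5591, 0.2384, 0.4188]
orientation: [[-0.994, -0.11, -0.001], [-0.11, 0.994, 0.0], [0.001, 0.0, -1.0]]
wrist_force: [-0.8, -0.6, -2.2]
finger_gap: 0.049
```

```bash
python3 - <<'E'
from h import *
st=get_state();print(st["finger_gap"],st["joints"].round(2),st["position"],np.degrees(np.arctan2(st["orientation"][1,0],st["orientation"][0,0])))
save("wrist","w22.png",None,1.42)
E
```

```text
0.0490384180752526 [ 0.35  0.68 -1.33  1.36  0.66  1.59  0.78] [0.55910109 0.238402   0.41880352] -173.71138001031161
```

View pics/w22.png

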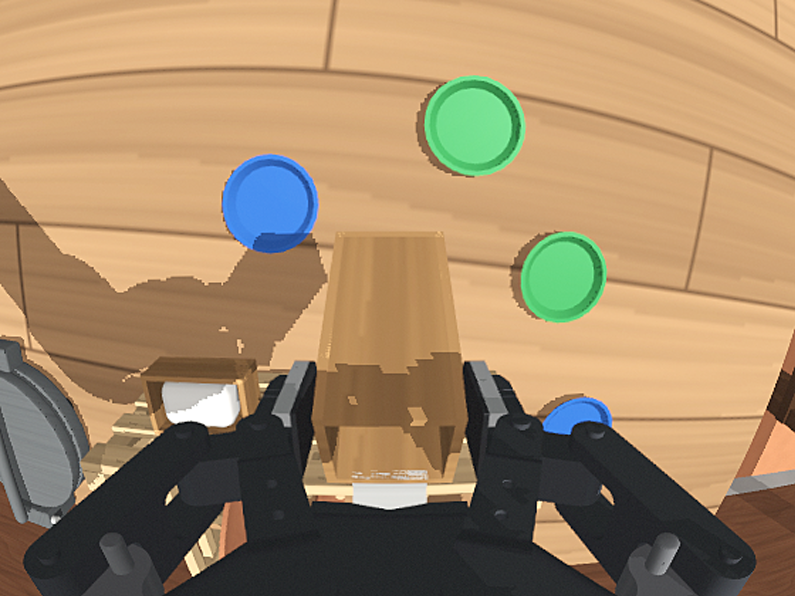

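```bash
python3 - <<'E'
from h import *
st=get_state()
save("wrist","w23.png",(150,370,170,380),2.7)
E
```

```text
(no output)
```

View pics/w23.png

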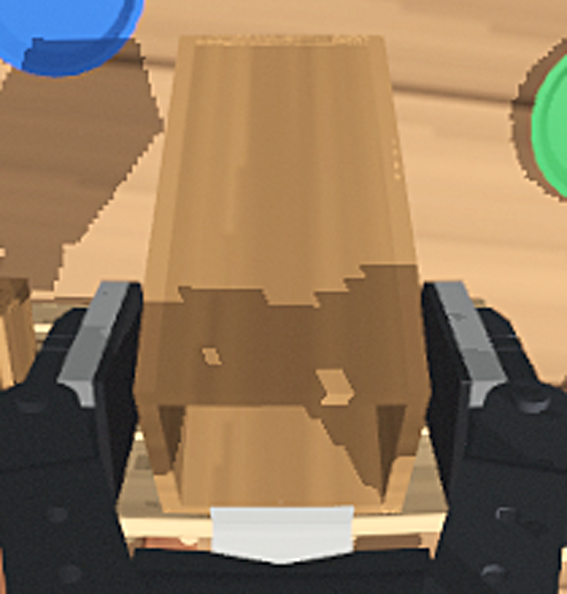

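```bash
python3 - <<'E'
from tiltfit import *
run([(-25,50,391,138,430,25),(-25,-50,37,180,385,25),(-21,50,405,160,407,21),(21,50,499,182,385,21)],(-.03,0,.2,.3),off=150,c0=170,s=2.7)
E
```

```text
tool XYD [-0.0041  0.001   0.2136] tilt deg 27.43 centre [0.5629 0.2399 0.2054] rms px 0.56
lowest z edges front/back 0.1725 0.1495
```

The tilt has held at 27°. I'll correct the yaw and sideways offset, then go down to the start of the insertion line.

Emit:
carry_out:
  deltas:
    - [0,[0,0.06,0.2],-0.002]
    - [0,[0,0.06,0.35],0]
    - [0,[0,0,0.35],0]
    - [0,[0,0,0.3],0]
    - [0,[0,0,0.17],0]
    - [0,[0,0,0],0]

```text
t: 23.65
position: [0.5571, 0.2503, 0.2807]
orientation: [[-0.992, -0.125, -0.002], [-0.125, 0.992, -0.001], [0.002, -0.001, -1.0]]
wrist_force: [-0.1, -1.4, -1.0]
finger_gap: 0.0488
```

```bash
cat > pos.py <<'E'
from h import *
th=np.radians(7.06);F=np.array([.6685,.265]);ex=np.array([np.cos(th),np.sin(th)]);ey=np.array([-np.sin(th),np.cos(th)])
def dr(st):
    p=st["position"][:2]-F
    R=st["orientation"]
    print("drainer x,y(dish-rel) mm",1e3*p@ex,1e3*p@ey,"z",1e3*st["position"][2],"yaw",np.degrees(np.arctan2(-R[1,0],-R[0,0])),"gap",st["finger_gap"],"f",st["wrist_force"].round(1),"j",st["joints"].round(2))
E
python3 - <<'E'
from pos import *
dr(get_state()); save("side","s24.png",(170,310,150,300),4.2)
save("top","t24.png",(150,260,130,280),5)
E
```

```text
drainer x,y(dish-rel) mm -112.33063763112492 -0.8979987846567816 z 280.68982575923894 yaw 7.171382337122343 gap 0.04882035542462772 f [-0.1 -1.4 -1. ] j [ 0.32  0.8  -1.24  1.54  0.76  1.37  0.7 ]
```

View pics/s24.png

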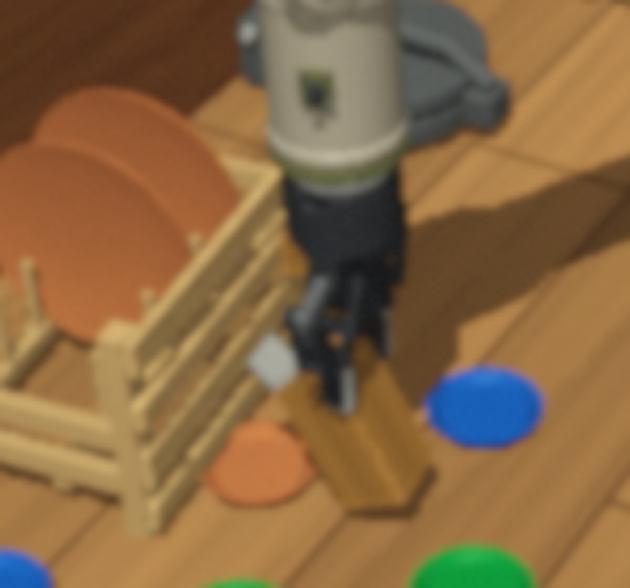

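View pics/t24.png

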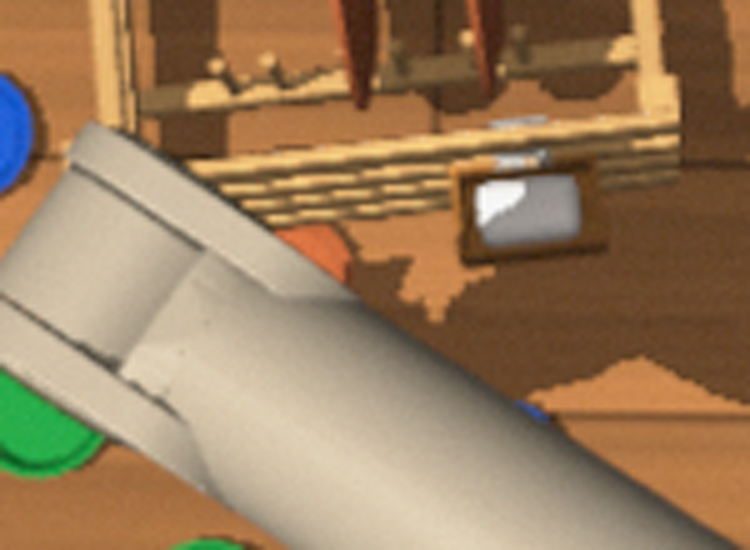

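```bash
python3 - <<'E'
from pos import *
D=get_image("side");st=get_state()
for y in(-15,0,15):
  for dx,z in((-39.5,116.2),):
    p=np.array([*(F+ex*dx/1e3+ey*(y)/1e3),z/1e3]); r,c=proj(D,p); print(y,((c-150)*4.2,(r-170)*4.2))
# check slats: front-face gap edges at y around dish
for z in(120,142,170):
  for y in(-55,85): 
    r,c=proj(D,np.array([*(F+ey*y/1e3),z/1e3])); print("slat",z,y,((c-150)*4.2,(r-170)*4.2))
print(pinpoint("side","hook_tip"),pinpoint("side","bin_center"))
E
```

```text
-15 (np.float64(264.70503044675723), np.float64(331.92693008585184))
0 (np.float64(254.3203015393369), np.float64(345.2421909647327))
15 (np.float64(243.776683252569), np.float64(358.76117921635085))
slat 120 -55 (np.float64(239.85272497910952), np.float64(280.3075517584117))
slat 120 85 (np.float64(137.49640437005297), np.float64(405.41269772176145))
slat 142 -55 (np.float64(237.08248185023783), np.float64(254.75059562590707))
slat 142 85 (np.float64(133.6183819174886), np.float64(379.06380666461877))
slat 170 -55 (np.float64(233.4902554967764), np.float64(221.61041006723897))
slat 170 85 (np.float64(128.58270074094816), np.float64(344.84930266363705))
[{'centre': [248.1, 211.1], 'confidence': 0.82}, {'centre': [222.3, 230.5], 'confidence': 0.29}] [{'centre': [271.9, 233.3], 'confidence': 0.86}]
```

Where the hook tip and slats project agrees with the picture to under 1 px relative to each other. Approaching the gap.

Emit:
carry_out:
  deltas:
    - [0,[-0.1,0.005,0],0]
    - [0,[-0.1,0,0],0]
    - [0,[-0.095,0,-0.005],0]
    - [0,[-0.04,0,-0.04],0]
    - [0,[-0.04,0,-0.04],0]
    - [0,[-0.03,0,-0.03],0]
    - [0,[0,0,0],0]

```text
t: 24.78
position: [0.5977, 0.2561, 0.2941]
orientation: [[-0.992, -0.125, 0.001], [-0.125, 0.992, 0.0], [-0.001, 0.0, -1.0]]
wrist_force: [0.5, -1.1, -2.4]
finger_gap: 0.0491
```

```bash
python3 - <<'E'
from pos import *
dr(get_state()); save("side","s25.png",(190,290,170,280),6)
E
```

```text
drainer x,y(dish-rel) mm -71.34548015922395 -0.09995142426927295 z 294.05241730772417 yaw 7.172084253744184 gap 0.049105065419902776 f [ 0.5 -1.1 -2.4] j [ 0.26  0.84 -1.21  1.41  0.78  1.42  0.75]
```

View pics/s25.png

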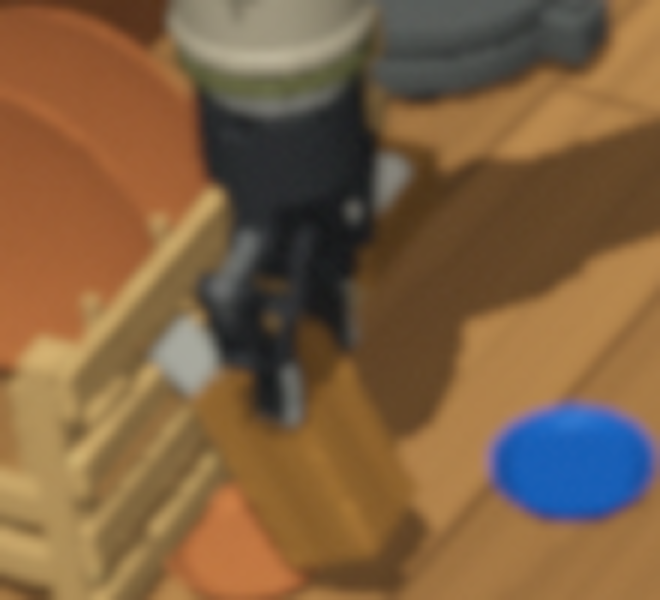

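The lip is entering the gap at (175,345) with no contact force. Continuing at 45°.

Emit:
carry_out:
  deltas:
    - [0,[-0.03,0,-0.028],0]
    - [0,[-0.03,0,-0.028],0]
    - [0,[-0.03,0,-0.028],0]
    - [0,[0,0,0],0]

```text
t: 25.32
position: [0.6068, 0.2572, 0.3023]
orientation: [[-0.992, -0.125, 0.0], [-0.125, 0.992, 0.0], [-0.0, 0.0, -1.0]]
wrist_force: [-0.1, -0.1, -1.9]
finger_gap: 0.0491
```

Emit:
carry_out:
  deltas:
    - [0,[-0.03,0,-0.028],0]
    - [0,[-0.03,0,-0.028],0]
    - [0,[-0.02,0,-0.02],0]
    - [0,[0,0,0],0]

```text
t: 25.82
position: [0.6146, 0.2582, 0.3098]
orientation: [[-0.992, -0.125, 0.0], [-0.125, 0.992, 0.0], [-0.0, 0.0, -1.0]]
wrist_force: [-0.4, 0.2, -2.3]
finger_gap: 0.0489
```

```bash
python3 - <<'E'
from pos import *
dr(get_state()); save("side","s26.png",(190,290,170,280),6)
save("wrist","w26.png",(150,370,170,380),2.7)
E
```

```text
drainer x,y(dish-rel) mm -54.311580542235625 -0.13219035438100502 z 309.8305265123578 yaw 7.167258373211918 gap 0.04885781026734349 f [-0.4  0.2 -2.3] j [ 0.24  0.85 -1.21  1.34  0.78  1.47  0.78]
```

View pics/s26.png

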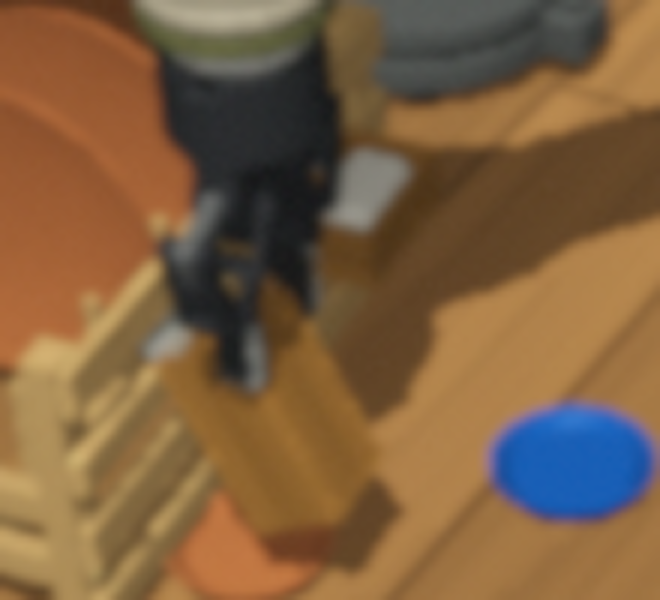

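View pics/w26.png

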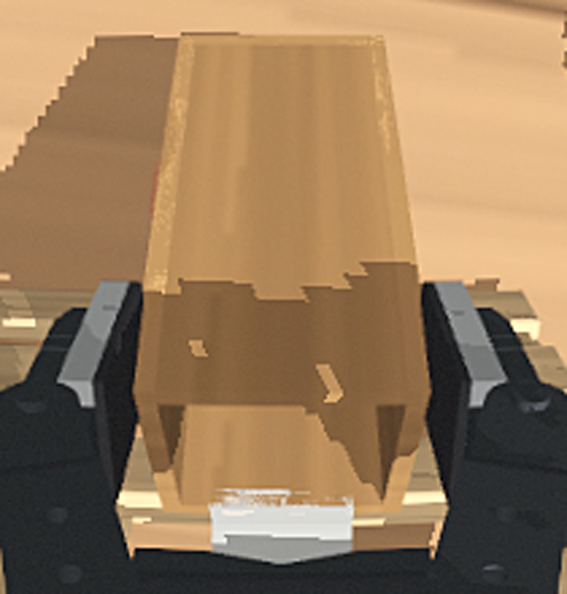

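```bash
python3 - <<'E'
from pos import *
d=get_image("wrist");st=get_state()
for x,z in((0,170),(8,170),(0,142),(0,120),(8,120),(0,96),(0,78)):
  for y in(-30,0,30):
    r,c=wproj(d,st,np.array([*(F+ex*x/1e3+ey*y/1e3),z/1e3])); print(x,z,y,round((c-170)*2.7),round((r-150)*2.7))
E
```

```text
0 170 -30 114 662
0 170 0 278 668
0 170 30 442 663
8 170 -30 119 688
8 170 0 278 694
8 170 30 437 689
0 142 -30 134 563
0 142 0 279 567
0 142 30 423 564
0 120 -30 147 499
0 120 0 279 502
0 120 30 410 500
8 120 -30 150 525
8 120 0 279 528
8 120 30 408 526
0 96 -30 160 440
0 96 0 279 442
0 96 30 399 441
0 78 -30 168 402
0 78 0 279 404
0 78 30 391 403
```

The projection confirms it: the light strip at rows 500-525 is the third slat's top face, and the lip lies above it and under the top slat. I'll push 1.5 mm further, then loosen to a light grip and lower so the bin swings.

Emit:
carry_out:
  deltas:
    - [0,[-0.015,0,-0.015],0]
    - [-0.13,[0,0,0],0]
    - [-0.155,[0,0,0],0]
    - [-0.165,[0,0,0.015],0]
    - [-0.165,[0,0,0.025],0]
    - [-0.165,[0,0,0.025],0]
    - [-0.165,[0,0,0.025],0]
    - [-0.165,[0,0,0],0]
  grip_force: 20

```text
t: 26.98
position: [0.6159, 0.2584, 0.302]
orientation: [[-0.992, -0.125, -0.0], [-0.125, 0.992, 0.0], [0.0, 0.0, -1.0]]
wrist_force: [0.4, -0.6, -1.3]
finger_gap: 0.05
```

```bash
python3 - <<'E'
from pos import *
dr(get_state()); save("side","s27.png",(190,290,170,280),6)
save("wrist","w27.png",(150,370,170,380),2.7)
E
```

```text
drainer x,y(dish-rel) mm -53.01985401994828 -0.11436892007061772 z 302.03554452486617 yaw 7.185321179133485 gap 0.0500350126887736 f [ 0.4 -0.6 -1.3] j [ 0.24  0.85 -1.2   1.34  0.79  1.45  0.78]
```

View pics/s27.png

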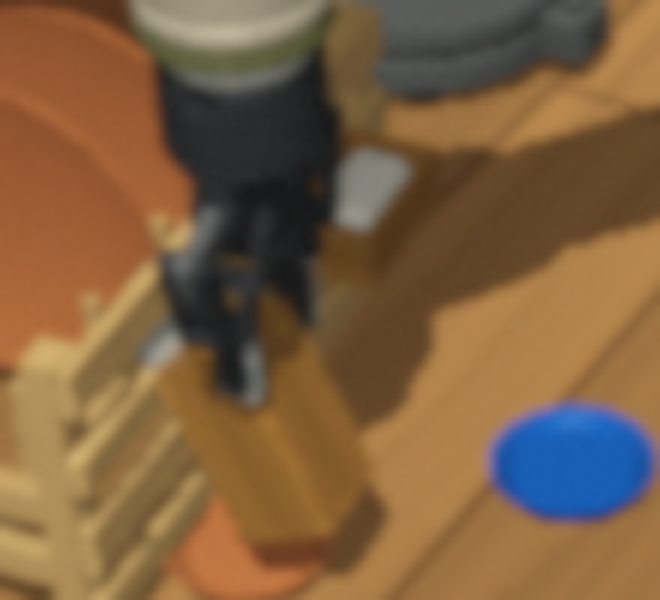

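View pics/w27.png

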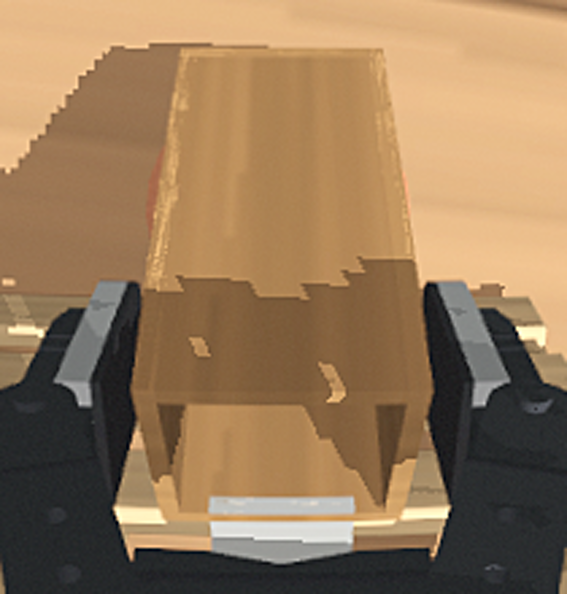

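Emit:
carry_out:
  deltas:
    - [-0.165,[0,0,0.02],0]
    - [-0.165,[0,0,0.02],0]
    - [-0.165,[0,0,0.02],0]
    - [-0.165,[0,0,0.02],0]
    - [-0.165,[0,0,0.02],0]
    - [-0.165,[0,0,0],0]

```text
t: 27.82
position: [0.616, 0.2583, 0.2919]
orientation: [[-0.992, -0.125, -0.0], [-0.125, 0.992, 0.0], [0.0, 0.0, -1.0]]
wrist_force: [-0.0, 0.1, -0.5]
finger_gap: 0.0499
```

```bash
python3 - <<'E'
from pos import *
dr(get_state()); save("side","s28.png",(190,290,170,280),6)
save("wrist","w28.png",(150,370,170,380),2.7)
E
```

```text
drainer x,y(dish-rel) mm -52.95849910696406 -0.19023411528074696 z 291.91314146625416 yaw 7.178265623709407 gap 0.049927646761394676 f [-0.   0.1 -0.5] j [ 0.24  0.86 -1.2   1.35  0.79  1.44  0.77]
```

View pics/s28.png

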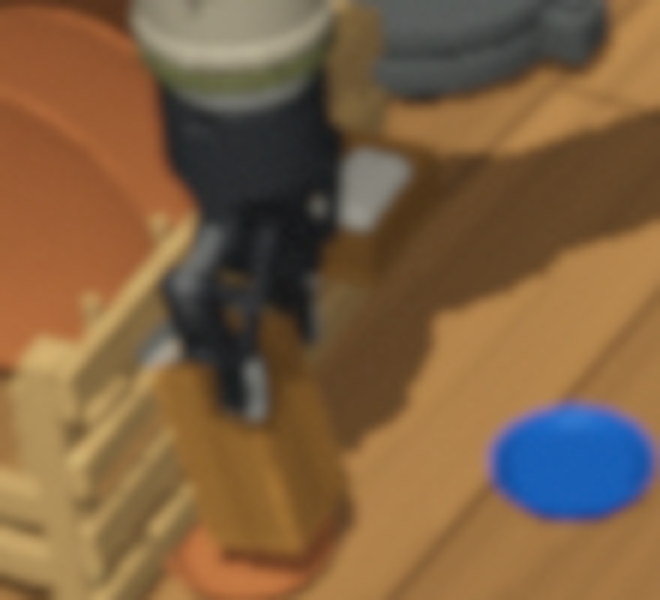

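View pics/w28.png

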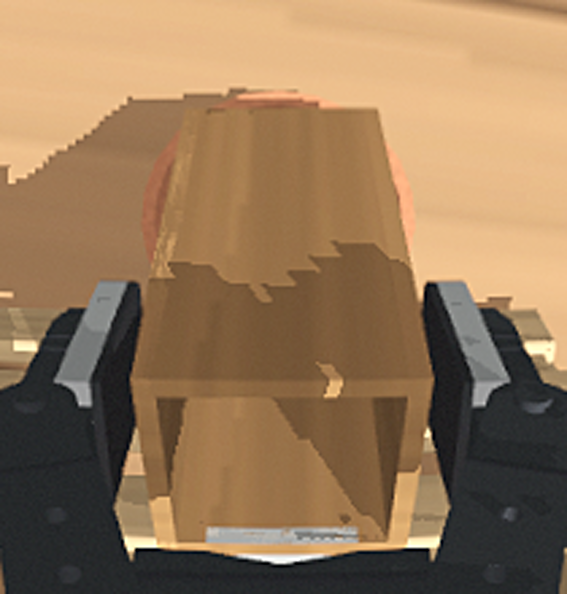

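It's swinging in as planned. Continuing.

Emit:
carry_out:
  deltas:
    - [-0.165,[-0.003,0,0.02],0]
    - [-0.165,[-0.003,0,0.02],0]
    - [-0.165,[-0.005,0,0.02],0]
    - [-0.165,[-0.005,0,0.02],0]
    - [-0.165,[-0.005,0,0.015],0]
    - [-0.165,[0,0,0],0]

```text
t: 28.68
position: [0.6181, 0.2586, 0.2825]
orientation: [[-0.992, -0.125, -0.0], [-0.125, 0.992, 0.0], [0.0, 0.0, -1.0]]
wrist_force: [-0.6, -0.4, 0.2]
finger_gap: 0.0495
```

```bash
python3 - <<'E'
from pos import *
dr(get_state()); save("side","s29.png",(190,290,170,280),6)
save("wrist","w29.png",(150,370,170,380),2.7)
E
```

```text
drainer x,y(dish-rel) mm -50.80973880076682 -0.19728847791056303 z 282.4862302986856 yaw 7.173951527417389 gap 0.04952571641816914 f [-0.6 -0.4  0.2] j [ 0.23  0.87 -1.19  1.36  0.8   1.43  0.77]
```

View pics/s29.png

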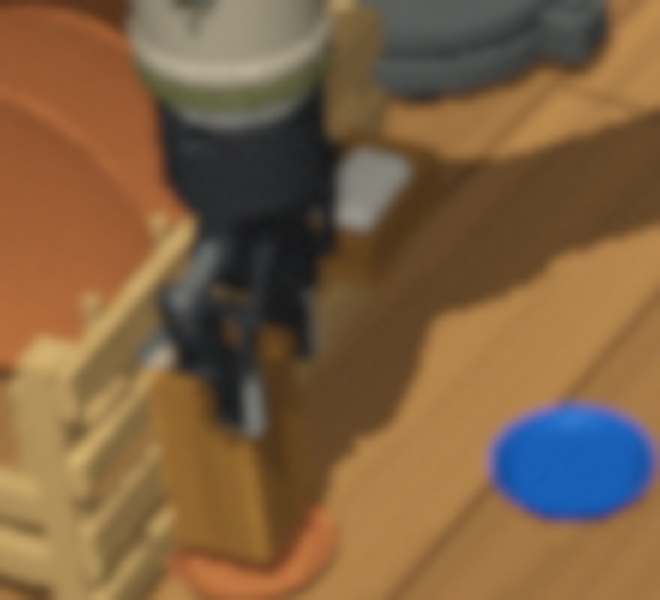

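View pics/w29.png

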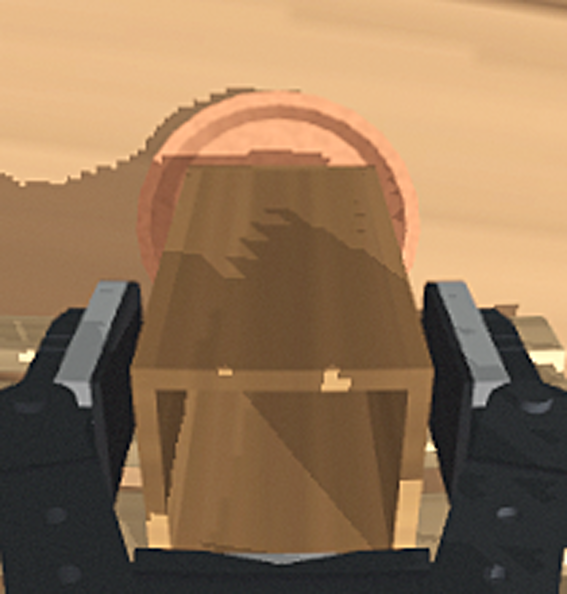

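```bash
python3 - <<'E'
from tiltfit import *
from pos import *
st,d,p,w=run([(-25,50,369,132,433,25),(-25,-50,166,185,377,25),(-21,50,391,158,408,21)],(-.03,0,.2,0.1),off=150,c0=170,s=2.7)
c=w(p,(0,0,0));print("drainer",(c[:2]-F)@ex,(c[:2]-F)@ey,c[2])
t=w(p,(40,72,0));print("tip",(t[:2]-F)@ex,t[2])
E
```

```text
tool XYD [-0.0227  0.0008  0.2074] tilt deg 2.44 centre [0.6405 0.2621 0.0751] rms px 0.54
lowest z edges front/back 0.0263 0.0241
drainer -0.02816916750687593 0.0006058102201029038 0.07514350728254632
tip 0.014861469203376342 0.14537425119131794
```

Emit:
carry_out:
  deltas:
    - [-0.165,[-0.01,0,0.015],0]
    - [-0.165,[-0.01,0,0.015],0]
    - [-0.165,[0,0,0],0]
    - [-0.175,[0,0,0],0]
    - [-0.185,[0,0,0],0]
    - [-0.2,[0,0,0],0]
    - [-0.25,[0,0,0],0]
    - [-0.3,[0,0,0],0]

```text
t: 29.82
position: [0.62, 0.2588, 0.2796]
orientation: [[-0.992, -0.125, 0.0], [-0.125, 0.992, 0.0], [-0.0, 0.0, -1.0]]
wrist_force: [-0.2, 0.4, 0.4]
finger_gap: 0.0552
```

```bash
python3 - <<'E'
from pos import *
dr(get_state()); save("side","s30.png",(190,290,170,280),6)
save("wrist","w30.png",(150,370,170,380),2.7)
E
```

```text
drainer x,y(dish-rel) mm -48.8517637462675 -0.1474607527337488 z 279.616791824303 yaw 7.176233137654337 gap 0.055243946150942726 f [-0.2  0.4  0.4] j [ 0.23  0.88 -1.18  1.35  0.81  1.42  0.77]
```

View pics/s30.png

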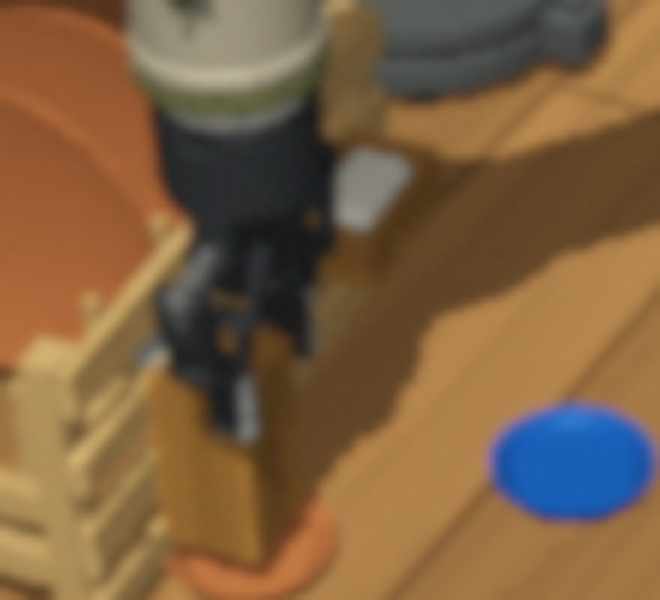

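View pics/w30.png

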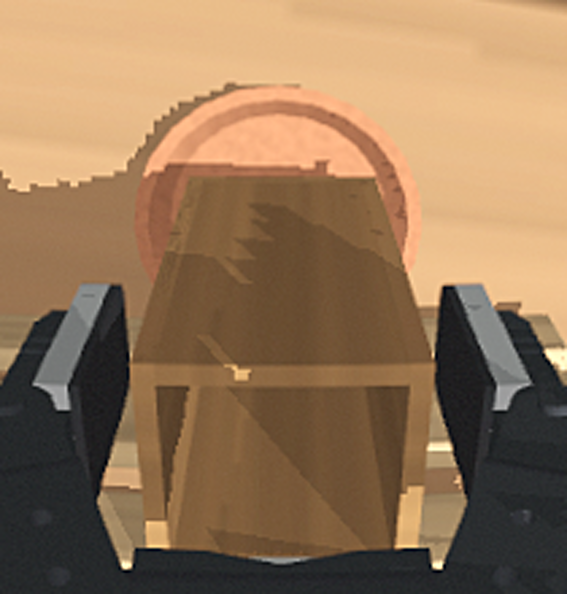

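The bin hangs by itself with the fingers clear. I'll open fully, rise clear and check.

Emit:
carry_out:
  deltas:
    - [-0.6,[0,0,0],0]
    - [-1,[0,0,0],0]
    - [-1,[0,0,0],0]
    - [-1,[0,0,0],0]
    - [-1,[0.05,0,-0.1],0]
    - [-1,[0.1,0,-0.2],0]
    - [-1,[0.3,0,-0.3],0]
    - [-1,[0.3,0,-0.3],0]

```text
t: 30.92
position: [0.544, 0.2498, 0.372]
orientation: [[-0.992, -0.125, 0.001], [-0.125, 0.992, 0.0], [-0.001, 0.0, -1.0]]
wrist_force: [0.2, 0.0, 0.8]
finger_gap: 0.0851
```

Emit:
carry_out:
  deltas:
    - [-1,[0.4,0,-0.3],0]
    - [-1,[0.5,0,-0.1],0]
    - [-1,[0.5,0,0],0]
    - [-1,[0,0,0],0]

```text
t: 31.42
position: [0.4021, 0.2336, 0.4105]
orientation: [[-0.992, -0.128, 0.005], [-0.128, 0.992, -0.008], [-0.004, -0.009, -1.0]]
wrist_force: [0.6, -0.3, -0.4]
finger_gap: 0.0854
```

```bash
python3 - <<'E'
from pos import *
dr(get_state()); save("side","s31.png",(170,300,150,290),5)
save("top","t31.png",(150,260,130,280),5)
save("wrist","w31.png",None,1.42)
E
```

```text
drainer x,y(dish-rel) mm -268.239451997732 1.5626156808130318 z 410.52023554134166 yaw 7.367719682217582 gap 0.0853719307292007 f [ 0.6 -0.3 -0.4] j [ 0.68  0.34 -1.51  1.74  0.35  1.4   0.81]
```

View pics/s31.png

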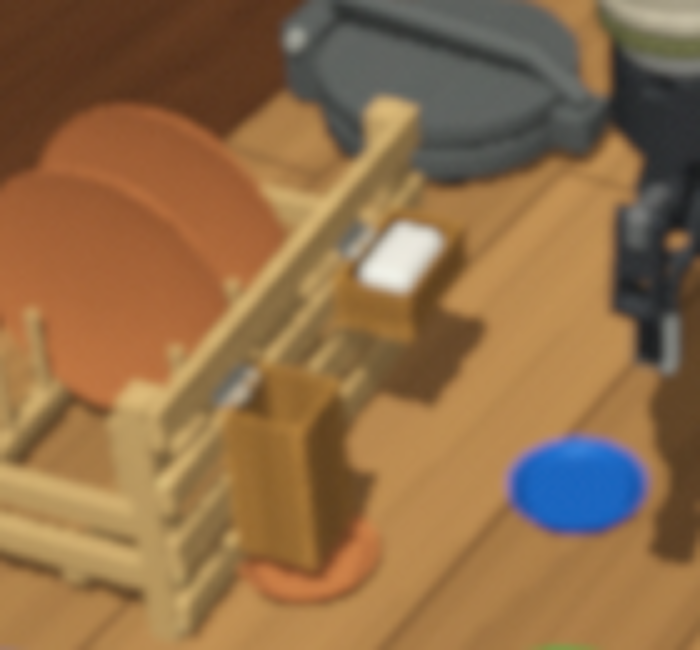

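View pics/t31.png

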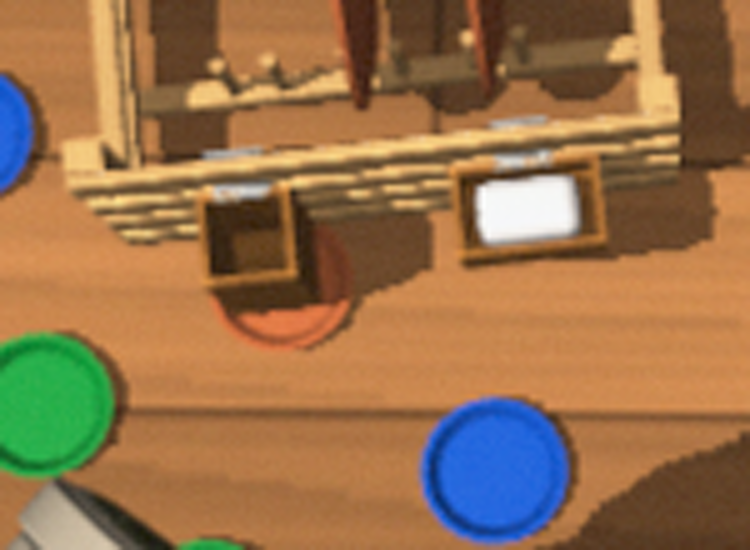

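View pics/w31.png

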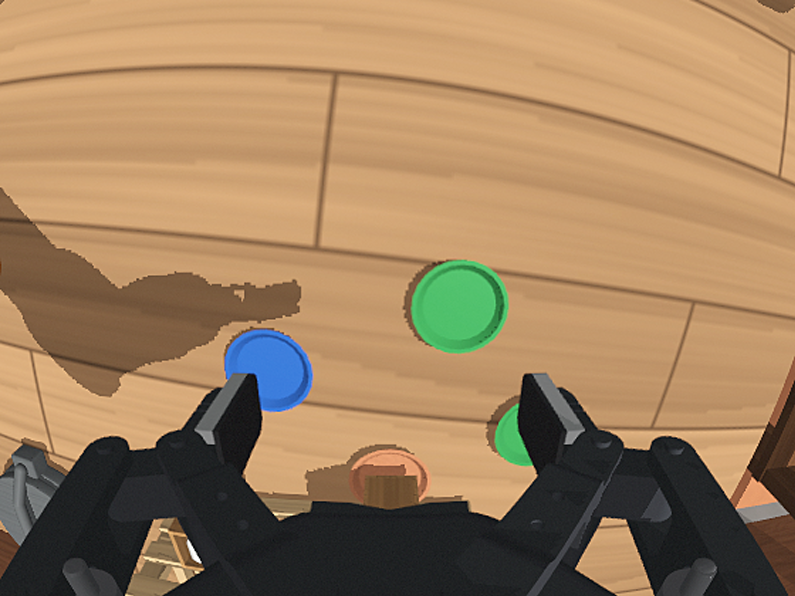

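The bin hangs flush beside the tray in both views, above the dish. One numeric check before handing in: predicted rim corners against the top picture.

```bash
python3 - <<'E'
from pos import *
T=get_image("top")
# rim outer corners in t31 (s=5, off row150 col130): 
for c,r in [(198,193),(292,185),(300,279),(208,290)]:
    p=onplane(T,(150+r/5,130+c/5),.124); print(((p[:2]-F)@ex*1e3).round(1),((p[:2]-F)@ey*1e3).round(1))
for n in("side","top"):
    D=get_image(n);r=pinpoint(n,"bin_center")
    print(n,r[0]["centre"] if r else None,r and r[0]["confidence"],"expected",np.round(proj(D,[*(F-.025*ex),.074]),1))
R=[ray(get_image(n),pinpoint(n,"bin_center")[0]["centre"]) for n in("side","top") if pinpoint(n,"bin_center")]
if len(R)==2:
    x,e=tri(R);print(x,e,(x[:2]-F)@ex,(x[:2]-F)@ey)
st=get_state();print(st["joint_vel"].round(3),st["joints"].round(3),st["t"])
for q in("tumbler_center","pot_center"):
    D={n:get_image(n) for n in("side","top")};print(q,tri([ray(D[n],pinpoint(n,q)[0]["centre"]) for n in D])[0])
E
```

```text
-1.8 22.3
-3.0 -28.0
-54.4 -27.7
-54.9 21.5
side [265.0, 206.1] 0.67 expected [262.5 207.2]
top [201.1, 182.2] 0.67 expected [199.5 181.6]
[0.63843673 0.26765391 0.06851391] [np.float64(0.0024965092798425155), np.float64(0.00249650927984231)] -0.029509136988970997 0.006328824830097432
[ 0.003 -0.004 -0.002 -0.001 -0.001  0.     0.   ] [ 0.677  0.353 -1.508  1.731  0.357  1.398  0.805] 32.125
tumbler_center [ 0.46049554 -0.22067848  0.04624779]
pot_center [ 0.44687665 -0.40433891  0.06637811]
```

```bash
python3 -c "
from station import *
print(close_job())"
```

```text
the job is handed in; nothing more can be done
None
```

The bin now hangs by its hook on the drainer above the terracotta dish, let go. I handed the job in at about 32 s, and no verdict was reported.

**What I did:** This interface can't tilt the tool, so I let the bin pivot in a light grip.
- I lifted it by the mouth end, swung it upright and let go of it. It stood free while the fingers were open.
- I then took it by the front top corner, let it swing to about 27° and carried it round to the drainer.
- I slid the lip into the gap at 45°, lowered it until it hung, opened the gripper and backed away.

**Last checks:**
- **Pose:** The side and top pictures show the bin flush and square to the slats.
    - In the top picture, the rim corners put its centre about 28 mm in front of the slats and 3 mm sideways of the dish's middle.
    - The networks gave 29.5 mm in front, 6 mm sideways and 68.5 mm high, where 74 mm was expected. That is still inside 67–81 mm, and their two sight lines missed each other by about 5 mm.
    - The last measured tilt was 2.4°, taken just before the final lowering; I did not measure it again after letting go.
- **Robot:** It was at rest and clear of everything, with no notable force on the wrist. Joint 3 ended at -1.51 rad, close to its -1.52 limit.
- **Other things:** The tumbler and pot read 8–12 mm from their first estimates. The arm never touched them, so I put this down to measurement error. I did not measure the molinillo again, but nothing came near it.

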